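# Flip the hex key and lever the stiff head-plate screw home

## Robot

A 6-joint arm with a two-finger parallel gripper is mounted at the origin on the work surface. World frame = base frame: x ahead of the robot, y to its left, z up, the work surface at z = 0. Lengths are in m, angles in rad, forces in N, time in s.
With the tool pointing down it reaches from about 0.3 to 0.95 m from the base axis. Payload 3.1 kg.
Tool frame: the origin (TCP) lies at the very end of the fingers, on their centre line; the grasp point (between the pads) lies 19 mm behind it (hold_point_z is the distance from the TCP to the grasp point, in m); z points along the fingers, y is the direction in which the jaws open and shut (so a half turn about z gives the same grasp; the last joint's range is limited). The gripper opens to 85 mm and grips with 20 to 120 N. Pads are 22 mm wide; open, the fingers measure 114 mm over their backs; the gripper's body (76 mm by 85 mm) begins 54 mm behind the grasp point. The pads swing forward as they close: fully open they stand 13 mm farther back than shut.
Start: joints at [-1.358, 0.308, 1.634, -0, 1.2, -0.07], TCP at [0.174, -0.6, 0.231] pointing down, gripper open.
Joint ranges: [-3.06, 3.06], [-0.79, 1.96], [0.05, 2.63], [-1.19, 4.34], [0.05, 2.64], [-2.94, 2.94]. Speed limits (rad/s): [2.79, 2.79, 3.14, 3.14, 3.14, 3.14].

## Interface

Orientations are given as a unit quaternion [x, y, z, w].
In Python, from workcell import * gives the robot as it stands.
- The arm moves only by the tool step_arm, never from a script. Its argument "rows" is one flat list of numbers, 7 for each row, row after row: the turn, a rotation vector about the tool's x, y, z in degrees, then the shift along the tool's x, y, z in cm, then the finger opening in cm, from 0 to 8.54. A call has 1 to 5 rows; each row is the pose to reach, as a shift and turn from the pose commanded when the call began, along the tool's axes at that moment; what a row does not reach only later rows make up. A row lasts 1/8 s, in which the tool goes at most 62.5 mm and 10.7 degrees, less where a joint would pass 70% of its speed; a pose out of reach is approached as far as the arm can. A call with a gripper value outside its range is refused whole. The fingers move at their own pace and stop on an object; "newtons" is the grip in N (left out, the last holds). Time passes only in rows, so rows that repeat a pose let the fingers close. It gives the time, the measured TCP pose, the force and the opening at its end, in the units of the state.
- state(): the state, without advancing time (a new reading comes with each control period).
- grab_frame(name): name is "side" or "top"; returns a dict with "pixels" (400x640x3 uint8, red, green, blue), "fx", "fy", "cx", "cy" (pixels), "R" (3x3) and "t" (3): a world point X has camera coordinates R X + t. Camera axes: x right, y down, z forward; pixel columns grow to the right and rows downward; lengths in m; the calibration is good to about 2 mm. A picture is of the moment at which its call begins. There is no depth.
- close_job(): hands the job in, once; it reports no verdict.
Trained networks look in the newest picture that a camera, given by its name, has taken for a name from the list of things; names that differ only in an ending like _2 or _b are one class to them, and where a whole thing is asked for, a point or a joint stands for the part that bears it (a point fixed in the world has none). Each returns a list of dicts, best first, with "p" (0 to 1); they miss things now and then, are a little off and sometimes report something else, mostly with a low value. They report only what shows in the picture. A call takes as long as a camera call. They do not tell look-alikes from the thing itself.
- search_frame(camera, query): "position" ([column, row] in pixels, amid what is visible of it).
- tip_of(camera, query): "position" ([column, row] in pixels: a listed point, or the origin of a listed thing).
The state is a dict: "t": time; "joint_pos": joint angles; "dq": joint speeds; "joint_torque": joint torques, N m; "tcp_pos": TCP position; "eef_rot": TCP orientation; "force": force on the tool from outside, world axes, zero at the start; "torque": the same for the moment, N m; "finger_gap": finger opening in m.
Only numpy, scipy, OpenCV 4.12 (cv2) and the standard library are available. Lean on these libraries where they do the work, as an engineer would, in place of code of your own. Each camera call takes 0.05 s, during which the arm holds its last target. There are 200 camera calls.

## Task

The closure screw with the red collar on the bioreactor head plate is only snug and too stiff for the key's short handle. Take the L-shaped hex key from its holder, turn it over so that its short arm goes fully down into that screw's socket, and push on the long arm to tighten the screw clockwise until it comes up solid. Leave the key seated in the screw, let go, and do not disturb the jar, beaker and pot standing around.

Things in the scene. Friction and masses are not known exactly. Their poses are not given: they have to be found in the camera images.
- key: Dark steel L-shaped hex key, 17 mm across flats, 480 g. Origin: the elbow, where the arms' axes meet. Long arm 180 mm along its own -z, short arm 70 mm along its own +x; flats of both face its own +y and -y (17 mm grip). Balance point on the long arm 65 mm from the elbow. Starts upright, loose in the holder, long arm down, elbow 188 mm above the table, short arm to the robot's left (+-35 deg).
- key_short_tip (a point): Centre of the end face of the key's short arm (axes as the key's). The last 3 mm of each arm taper to 13.5 mm across flats.
- key_long_tip (a point): Centre of the end face of the key's long arm (same axes as the key).
- holder: Fixed blue plastic block 60 x 60 x 60 mm high in which the key stands; origin at the centre of its underside on the table. Upright round bore, 20.5 mm diameter, 52 mm deep: lift the key straight up by more than 55 mm to clear it.
- headplate: Fixed steel head plate, 220 mm diameter, on a round black stand (250 mm at its foot); origin at the centre of the stand's underside on the table, plate top 55 mm up. The red-collared screw lies 72 mm from the centre along the plate's own -y in a boss of 56 mm diameter, top 85 mm above the table. All other fittings stay below 82 mm above the table.
- socket (a point): Centre of the mouth of the red-collared screw's hex socket, 85 mm above the table; z up; turns with the screw. 18 mm across flats, 26 mm deep, top 4 mm flared to 22 mm. Own +x points to a hexagon corner: the key fits when its long arm's heading is a multiple of 60 deg from it (5 deg play). Seated, the long arm's axis lies 129 mm above the table; let go, it stays but its end droops up to 30 mm.
- screw (a joint): Turn of the red-collared screw in rad: grows clockwise seen from above, 0 to 0.9, where it comes up solid. Starts between 0 and 0.3. Steady friction torque of 1.2 N m throughout (about 8 N at 150 mm along the long arm); stays where it is left.
- jar: Bystander: glass jar with red cap, 60 mm diameter, 85 mm tall; origin at the centre of its underside. Leave alone.
- beaker: Bystander: glass beaker, 68 mm diameter, 80 mm tall; origin at the centre of its underside. Leave alone.
- pot: Bystander: white pot with blue cap, 56 mm diameter, 75 mm tall; origin at the centre of its underside. Leave alone.
Mind the look-alikes: they are no part of the job. There is more than one size of the key; the job needs the largest.

How it is judged:
By the outcome, as a careful person would: the job done as asked, in the order asked, and still so for the second after the job is handed in, with the robot touching nothing.
It also fails if it takes over 72 s, if anything falls off the work surface, if the arm or the gripper's body presses on something with over 40 N, if the wrist force passes 120 N, or if a joint passes its speed limit or range.

## Working session

There is one attempt and no reset: what is moved stays moved. The work goes in short steps, Python scripts to look and compute and a tool call to move; the robot and the scene stay as the last step left them, time stands still between calls to the robot, and variables do not carry over. Pictures are saved under pics/ and viewed, about 8 in all and at most 12, crops included, and the job is handed in when it is done.

Besides the shell and the picture viewer there is one more tool, called after "Call:" as name(argument=value, ...), one argument or row to a line, values as JSON. step_arm: Moves the arm, as the interface text tells. Its arguments: {"type":"object","properties":{"rows":{"type":"array"},"newtons":{"type":"number"}},"required":["rows"]}

```bash
mkdir -p pics; cat > h.py <<'E'
from workcell import *
import numpy as np, cv2
from scipy.spatial.transform import Rotation as Ro
def save(f,n,crop=None,s=1):
    im=cv2.cvtColor(f["pixels"],cv2.COLOR_RGB2BGR)
    if crop: a,b,c,d=crop; im=im[b:d,a:c]
    cv2.imwrite("pics/"+n+".png",cv2.resize(im,None,fx=s,fy=s,interpolation=cv2.INTER_CUBIC))
def ray(f,p):
    R=np.array(f["R"]);t=np.array(f["t"])
    d=R.T@np.array([(p[0]-f["cx"])/f["fx"],(p[1]-f["cy"])/f["fy"],1]); return -R.T@t,d
def atz(f,p,z):
    o,d=ray(f,p); return o+d*(z-o[2])/d[2]
def proj(f,X):
    c=np.array(f["R"])@np.array(X)+np.array(f["t"]); return [f["fx"]*c[0]/c[2]+f["cx"],f["fy"]*c[1]/c[2]+f["cy"]]
def tri(fs,ps):
    A=[];b=[]
    for f,p in zip(fs,ps):
        o,d=ray(f,p); d=d/np.linalg.norm(d); M=np.eye(3)-np.outer(d,d); A.append(M);b.append(M@o)
    return np.linalg.lstsq(np.vstack(A),np.hstack(b),rcond=None)[0]
E
python3 - <<'E'
from h import *
np.set_printoptions(precision=3,suppress=True)
F={}
for n in("top","side"):
    F[n]=f=grab_frame(n); o,d=ray(f,(320,200)); print(n,o,d,f["fx"])
    for q in("key","key_short_tip","holder","headplate","socket","jar","beaker","pot"):
        for fn in(search_frame,tip_of):
            try: print(n,q,fn.__name__,[(np.round(r["position"]).tolist(),round(r["p"],2)) for r in fn(n,q)][:4])
            except Exception as e: print(q,e)
a=np.vstack([F["top"]["pixels"],F["side"]["pixels"]])
cv2.imwrite("pics/a.png",cv2.resize(a[:,:,::-1],(480*2,1200))[:600*2] if 0 else a[:,:,::-1][:400])
cv2.imwrite("pics/b.png",F["side"]["pixels"][:,:,::-1])
print(state())
E
```

```text
top [0.386 0.072 1.107] [ 0.148 -0.027 -0.989] 391.5094895827796
top key call [([169.0, 234.0], 0.9), ([213.0, 232.0], 0.71)]
top key call [([173.0, 241.0], 0.8), ([206.0, 221.0], 0.62), ([247.0, 277.0], 0.6), ([441.0, 158.0], 0.52)]
top key_short_tip call [([210.0, 230.0], 0.91), ([166.0, 235.0], 0.61), ([238.0, 287.0], 0.56)]
top key_short_tip call [([237.0, 263.0], 0.78), ([187.0, 237.0], 0.77), ([208.0, 250.0], 0.59)]
top holder call [([225.0, 226.0], 0.59)]
top holder call [([223.0, 226.0], 0.59)]
top headplate call [([329.0, 202.0], 0.68)]
top headplate call [([330.0, 202.0], 0.75)]
top socket call [([359.0, 188.0], 0.52)]
top socket call [([356.0, 187.0], 0.4)]
top jar call [([430.0, 255.0], 0.74), ([328.0, 201.0], 0.29)]
top jar call [([426.0, 252.0], 0.96)]
top beaker call [([446.0, 154.0], 0.97)]
top beaker call [([439.0, 162.0], 0.75)]
top pot call [([233.0, 149.0], 0.68), ([356.0, 190.0], 0.33)]
top pot call [([234.0, 155.0], 0.94)]
side [0.337 0.98  0.684] [ 0.166 -0.859 -0.485] 406.42926773343356
side key call [([380.0, 309.0], 0.81), ([307.0, 377.0], 0.74), ([318.0, 25
[... 577 characters left out ...]
ide jar call [([370.0, 192.0], 0.96)]
side jar call [([371.0, 203.0], 0.62)]
side beaker call [([295.0, 175.0], 0.8), ([317.0, 257.0], 0.55)]
side beaker call [([294.0, 187.0], 0.84)]
side pot call [([228.0, 285.0], 0.94)]
side pot call [([229.0, 299.0], 0.79)]
{'t': 1.7, 'joint_pos': array([-1.358,  0.308,  1.634,  0.   ,  1.2  , -0.07 ]), 'dq': array([-0.001,  0.001, -0.001,  0.001, -0.001,  0.001]), 'joint_torque': array([  0.002, -41.526, -27.707,  -0.   ,   0.001,  -0.   ]), 'tcp_pos': array([ 0.174, -0.6  ,  0.231]), 'eef_rot': array([ 0.99 ,  0.141, -0.   , -0.   ]), 'force': array([ 0.314, -0.7  ,  0.396]), 'torque': array([-0.022,  0.055, -0.01 ]), 'finger_gap': 0.08540119951532628}
```

View pics/a.png

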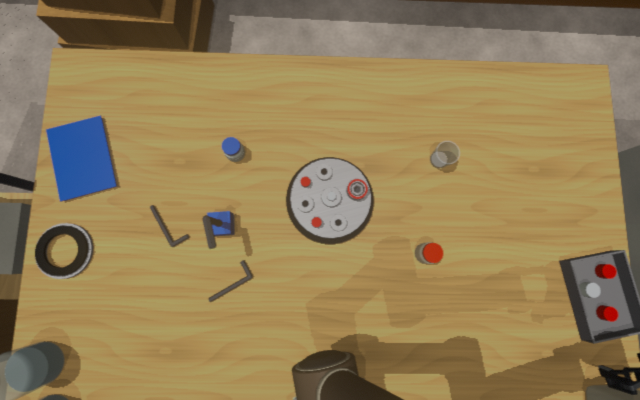

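View pics/b.png

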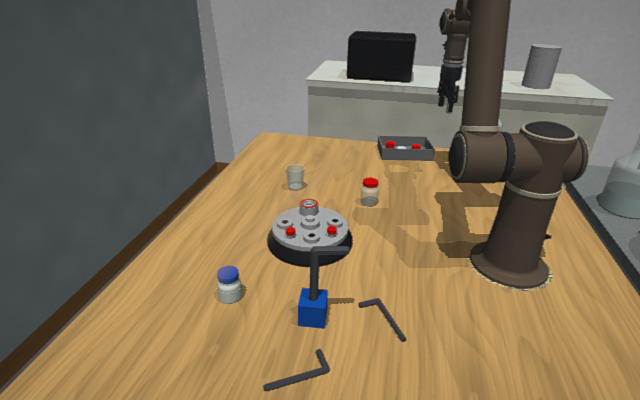

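```bash
python3 - <<'E'
from h import *
ft=grab_frame("top");fs=grab_frame("side")
def c(f,a,b,w,h,s): return cv2.resize(f["pixels"][b:b+h,a:a+w,::-1],None,fx=s,fy=s,interpolation=cv2.INTER_CUBIC)
A=c(ft,185,195,80,60,5);B=c(fs,285,230,80,100,5)[:500];C=c(ft,280,150,100,100,4)
C=cv2.resize(C,(390,390))
o=np.zeros((600,800,3),np.uint8); o[:300,:400]=A; o[:500,400:]=B; 
cv2.imwrite("pics/c.png",o)
o=np.hstack([c(ft,332,165,50,50,8),c(fs,285,185,50,50,8)]); cv2.imwrite("pics/d.png",o)
E
```

```text
(no output)
```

View pics/c.png

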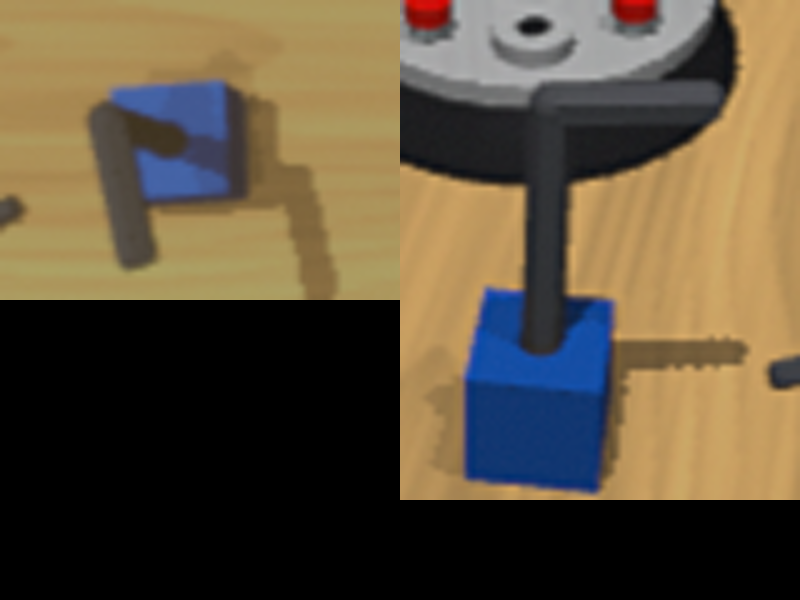

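View pics/d.png

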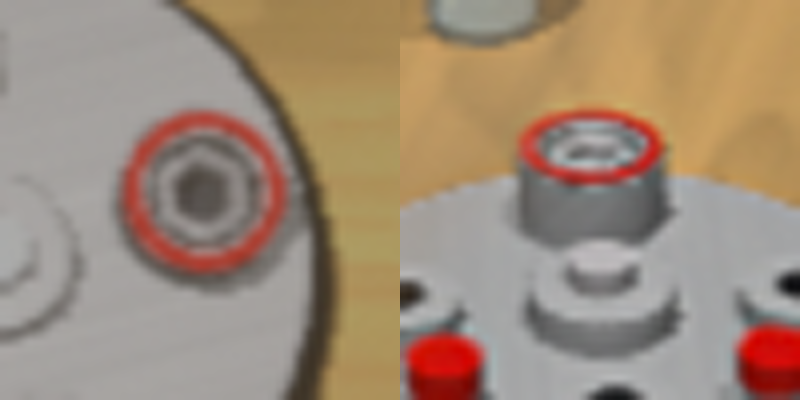

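```bash
cat > hex.py <<'E'
from h import *
def warp(f,C,z,half,s):
    n=int(2*half/s)+1; g=np.linspace(-half,half,n); X,Y=np.meshgrid(C[0]+g,C[1]+g,indexing="ij")
    P=np.stack([X,Y,np.full_like(X,z)],-1)@np.array(f["R"]).T+np.array(f["t"])
    u=f["fx"]*P[...,0]/P[...,2]+f["cx"];v=f["fy"]*P[...,1]/P[...,2]+f["cy"]
    return cv2.remap(f["pixels"].astype(np.float32),u.astype(np.float32),v.astype(np.float32),cv2.INTER_CUBIC),g
def collar(f,guess,z):
    C=np.array(guess,float)
    for _ in range(3):
        W,g=warp(f,C,z,.03,.0005); r=np.clip(W[...,0]-W[...,1:].mean(-1)-30,0,None)
        X,Y=np.meshgrid(g,g,indexing="ij"); m=r*(X**2+Y**2<.028**2); C=C+[(m*X).sum()/m.sum(),(m*Y).sum()/m.sum()]
    return C
def hexang(f,C,z,r0,r1):
    W,g=warp(f,C,z,.02,.00025); I=W.mean(-1)
    X,Y=np.meshgrid(g,g,indexing="ij"); R=np.hypot(X,Y); T=np.arctan2(Y,X); m=(R>r0)&(R<r1)
    c=((I[m]-I[m].mean())*np.exp(6j*T[m])).mean(); return np.degrees(np.angle(c))/6,abs(c)  # angle of brightness max, mod 60
E
python3 - <<'E'
from hex import *
np.set_printoptions(precision=4,suppress=True)
ft=grab_frame("top");fs=grab_frame("side")
E1=tri([ft,fs],[(206.2,217.4),(314,249.6)]);S=tri([ft,fs],[(212.4,247.2),(348.6,250.4)])
print("elbow",E1,"tip",S,np.degrees(np.arctan2(*(S-E1)[[1,0]])), np.linalg.norm(S-E1))
print("at z.188",atz(ft,(206.2,217.4),.188),atz(fs,(314,249.6),.188),"tip",atz(ft,(212.4,247.2),.188),atz(fs,(348.6,250.4),.188))
print("bore", atz(ft,(223.5,224.5),.06), atz(fs,(312.5,299),.06))
for f,p in((ft,(357.6,189)),(fs,(309,203.4))):
    C=collar(f,atz(f,p,.085)[:2],.085); print("socket",C,[ (a,b,*np.round(hexang(f,C,.085,a,b),2)) for a,b in((.007,.009),(.009,.0105),(.0105,.0125),(.0125,.014))])
for q,z in(("jar",.085),("beaker",.08),("pot",.075)):
    print(q,[atz(f,tip_of(n,q)[0]["position"],0)[:2] for n,f in(("top",ft),("side",fs))])
print("plate",atz(ft,(331,198),.055),atz(ft,tip_of("top","headplate")[0]["position"],.0))
C=collar(ft,atz(ft,(357.6,189),.085)[:2],.085);W,g=warp(ft,C,.085,.02,.0001)
cv2.imwrite("pics/e.png",np.clip(W[::-1,::-1,::-1].transpose(0,1,2),0,255)) # up=+x, left=+y
E
```

```text
elbow [0.4769 0.3117 0.1886] tip [0.4079 0.2941 0.1857] -165.6920312107958 0.07135738869314713
at z.188 [0.4771 0.3119 0.188 ] [0.477  0.3109 0.188 ] tip [0.4084 0.2936 0.188 ] [0.4069 0.2973 0.188 ]
bore [0.4717 0.2987 0.06  ] [0.477  0.3188 0.06  ]
socket [ 0.5697 -0.0532] [(0.007, 0.009, np.float64(-23.93), np.float64(1.26)), (0.009, 0.0105, np.float64(-22.49), np.float64(1.74)), (0.0105, 0.0125, np.float64(-17.02), np.float64(1.3)), (0.0125, 0.014, np.float64(-3.85), np.float64(1.65))]
socket [ 0.5623 -0.048 ] [(0.007, 0.009, np.float64(27.11), np.float64(0.97)), (0.009, 0.0105, np.float64(28.17), np.float64(1.44)), (0.0105, 0.0125, np.float64(27.88), np.float64(1.57)), (0.0125, 0.014, np.float64(17.06), np.float64(0.54))]
jar [array([ 0.4083, -0.2556]), array([ 0.4043, -0.2568])]
beaker [array([ 0.6823, -0.3157]), array([ 0.6778, -0.3113])]Traceback (most recent call last):
  File "<stdin>", line 11, in <module>
IndexError: list index out of range
```

```bash
python3 - <<'E'
from hex import *
np.set_printoptions(precision=4,suppress=True)
ft=grab_frame("top");fs=grab_frame("side")
O=[]
for f,p in((ft,(357.6,189)),(fs,(309,203.4))):
    C=collar(f,atz(f,p,.085)[:2],.085); print(C,proj(f,[*C,.085]))
    W,g=warp(f,C,.085,.03,.00015); O.append(np.clip(W[::-1,::-1,::-1],0,255))
    o=[]
    for _ in range(1): o=[hexang(f,C+[dx,dy],.085,.0085,.0105) for dx in(-.001,0,.001) for dy in(-.001,0,.001)]
    print(np.round(o,1).tolist())
cv2.imwrite("pics/e.png",np.hstack(O))
P=[proj(f,[*collar(f,atz(f,p,.085)[:2],.085),.085]) for f,p in((ft,(357.6,189)),(fs,(309,203.4)))]
print(tri([ft,fs],P))
E
```

```text
[ 0.5697 -0.0533] [np.float64(356.78285815915365), np.float64(189.0834882155059)]
[[-22.3, 0.7], [-21.3, 0.9], [-20.2, 0.7], [-22.4, 1.4], [-22.1, 1.7], [-22.1, 1.5], [-21.6, 1.7], [-21.5, 2.1], [-21.7, 2.0]]
[ 0.5623 -0.0481] [np.float64(311.2689499509564), np.float64(204.55852483507925)]
[[-28.5, 2.1], [28.0, 1.7], [22.4, 1.5], [-28.6, 1.8], [26.9, 1.4], [20.3, 1.4], [-26.5, 1.0], [26.1, 0.8], [17.6, 1.0]]
[ 0.5669 -0.054   0.0818][ WARN:0@2.507] global loadsave.cpp:1063 imwrite_ Unsupported depth image for selected encoder is fallbacked to CV_8U.
```

View pics/e.png

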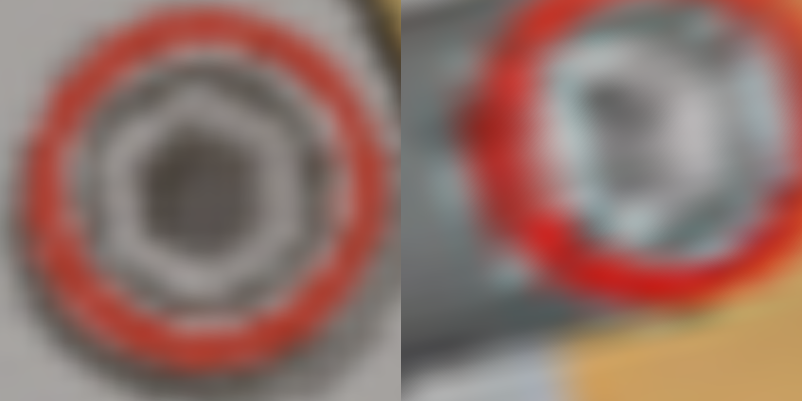

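Call:
step_arm(
  rows=[0, 0, 0, 0, 0, -6, 8.5, 0, 0, 0, 0, 0, -12, 8.5, 0, 0, 0, 0, 6, -15, 8.5, 0, 0, 0, 0, 12, -15, 8.5, 0, 0, 0, 0, 18, -15, 8.5],
)

```text
t: 2.92
tcp_pos: [0.2251, -0.7749, 0.3833]
eef_rot: [0.99, 0.141, 0.0, 0.002]
force: [0.7, -1.5, 0.9]
finger_gap: 0.085
```

Call:
step_arm(
  rows=[0, 0, 0, 3.5, -5, 0.3, 8.5, 0, 0, 0, 7, -10, 0.6, 8.5, 0, 0, 0, 10.5, -15, 0.9, 8.5, 0, 0, 0, 14, -20, 1.2, 8.5, 0, 0, 0, 17.5, -25, 1.5, 8.5],
)

```text
t: 3.55
tcp_pos: [0.3235, -0.4823, 0.3661]
eef_rot: [0.99, 0.141, 0.0, 0.0]
force: [1.2, -1.1, -0.1]
finger_gap: 0.085
```

Call:
step_arm(
  rows=[0, 0, 0, 3.5, -5, 0.3, 8.5, 0, 0, 0, 7, -10, 0.6, 8.5, 0, 0, 0, 10.5, -15, 0.9, 8.5, 0, 0, 0, 14, -20, 1.2, 8.5, 0, 0, 0, 17.5, -25, 1.5, 8.5],
)

```text
t: 4.18
tcp_pos: [0.4215, -0.1934, 0.3515]
eef_rot: [0.99, 0.141, 0.001, 0.0]
force: [1.6, -0.7, 0.5]
finger_gap: 0.0853
```

Call:
step_arm(
  rows=[0, -10, 0, 3.5, -5, 0.3, 8.5, 0, -20, 0, 7, -10, 0.6, 8.5, 0, -30, 0, 10.5, -15, 0.9, 8.5, 0, -40, 0, 14, -20, 1.2, 8.5, 0, -50, 0, 17.5, -25, 1.5, 8.5],
)

```text
t: 4.8
tcp_pos: [0.5206, 0.0959, 0.3369]
eef_rot: [0.897, 0.128, -0.42, 0.061]
force: [1.4, -1.1, 0.3]
finger_gap: 0.085
```

```bash
python3 - <<'E'
from h import *
s=state(); print(s["t"],s["joint_pos"],s["tcp_pos"],s["eef_rot"]); print(Ro.from_quat(s["eef_rot"]).as_matrix().round(3))
E
```

```text
4.8 [ 0.15816102  0.59970904  1.23376709 -0.11834456  2.17632453  1.42345244] [0.52057932 0.09588707 0.33688983] [ 0.89664893  0.12783373 -0.41954027  0.06054095]
[[ 0.615  0.28  -0.737]
 [ 0.178 -0.96  -0.216]
 [-0.768  0.001 -0.641]]
```

```bash
cat >> h.py <<'E'
np.set_printoptions(precision=3,suppress=True)
def TR(a,yaw): # tool x heading yaw (deg) when upright-down, tilted -a about tool y
    y=np.radians(yaw); D=np.column_stack([[np.cos(y),np.sin(y),0],[np.sin(y),-np.cos(y),0],[0,0,-1]])
    return D@Ro.from_euler("y",-a,degrees=True).as_matrix()
def plan(p,R):
    s=state(); R0=Ro.from_quat(s["eef_rot"]).as_matrix()
    print("rot",np.round(np.degrees(Ro.from_matrix(R0.T@R).as_rotvec()),1),"shift cm",np.round(100*R0.T@(np.array(p)-s["tcp_pos"]),2))
E
python3 - <<'E'
from h import *
R=TR(70,14.5); G=np.array([.477,.3115,.123]); T=G+.019*R[:,2]
print(R,T)
plan([.565,.335,.25],R); plan(T-.09*R[:,2],R); plan(T,R)
ft=grab_frame("top");fs=grab_frame("side")
for n in("pot",):
  for c,f in(("top",ft),("side",fs)):
    r=search_frame(c,n); print(n,[(atz(f,q["position"],.05)[:2],q["p"]) for q in r])
E
```

```text
[[ 0.331  0.25  -0.91 ]
 [ 0.086 -0.968 -0.235]
 [-0.94   0.    -0.342]] [0.46  0.307 0.117]
rot [  1.6 -19.8   0.8] shift cm [ 13.67 -21.72  -2.87]
rot [  1.6 -19.8   0.8] shift cm [ 20.   -21.74   5.58]
rot [  1.6 -19.8   0.8] shift cm [ 16.95 -22.    14.05]
pot [(array([0.687, 0.301]), 0.69)]
pot [(array([0.679, 0.312]), 0.85)]
```

Call:
step_arm(
  rows=[0.4, -5, 0.2, 2.7, -4.4, -0.8, 8.5, 0.8, -10, 0.4, 5.4, -8.7, -1.6, 8.5, 1.2, -15, 0.6, 8.2, -13, -2.3, 8.5, 1.6, -20, 0.8, 11, -17.4, -2.9, 8.5, 1.6, -20, 0.8, 13.7, -21.7, -2.9, 8.5],
)

```text
t: 5.62
tcp_pos: [0.5661, 0.3322, 0.2522]
eef_rot: [0.814, 0.102, -0.568, 0.07]
force: [1.1, -0.2, 0.5]
finger_gap: 0.085
```

```bash
python3 - <<'E'
from h import *
s=state(); print(s["t"],s["joint_pos"],s["tcp_pos"])
R=TR(70,14.5); G=np.array([.477,.3115,.123]); T=G+.019*R[:,2]
plan(T-.09*R[:,2],R); plan(T,R)
ft=grab_frame("top");fs=grab_frame("side")
cv2.imwrite("pics/f.png",np.hstack([ft["pixels"][120:320,130:330,::-1],fs["pixels"][200:400,200:400,::-1]]).repeat(2,0).repeat(2,1))
E
```

```text
5.625 [0.397 1.147 0.644 0.252 2.55  1.831] [0.566 0.332 0.252]
rot [-0.3 -0.2 -0. ] shift cm [ 8.99 -0.2   5.95]
rot [-0.3 -0.2 -0. ] shift cm [ 8.95 -0.16 14.95]
```

View pics/f.png

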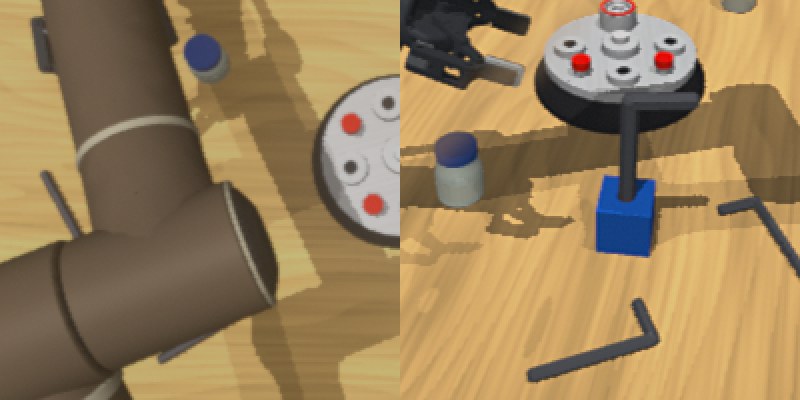

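Call:
step_arm(
  rows=[0, 0, 0, 3, 0, 2, 8.5, 0, 0, 0, 6, -0.1, 4, 8.5, 0, 0, 0, 9, -0.2, 6, 8.5, 0, 0, 0, 9, -0.2, 6, 8.5],
)

```text
t: 6.22
tcp_pos: [0.5395, 0.3265, 0.1464]
eef_rot: [0.813, 0.102, -0.569, 0.071]
force: [0.2, 0.2, 0.6]
finger_gap: 0.0851
```

```bash
python3 - <<'E'
from h import *
s=state(); print(s["t"],s["joint_pos"],s["tcp_pos"],s["force"])
R=TR(70,14.5); G=np.array([.477,.3115,.123]); T=G+.019*R[:,2]
plan(T,R)
ft=grab_frame("top");fs=grab_frame("side")
for a in (fs,): 
  print(proj(a,s["tcp_pos"]))
cv2.imwrite("pics/g.png",fs["pixels"][220:370,200:400,::-1].repeat(4,0).repeat(4,1))
E
```

```text
6.225 [0.402 1.193 0.776 0.21  2.381 1.775] [0.54  0.326 0.146] [0.186 0.189 0.567]
rot [-0.2  0.  -0. ] shift cm [ 0.   -0.08  8.74]
[np.float64(283.18623874172596), np.float64(265.9432450474403)]
```

View pics/g.png

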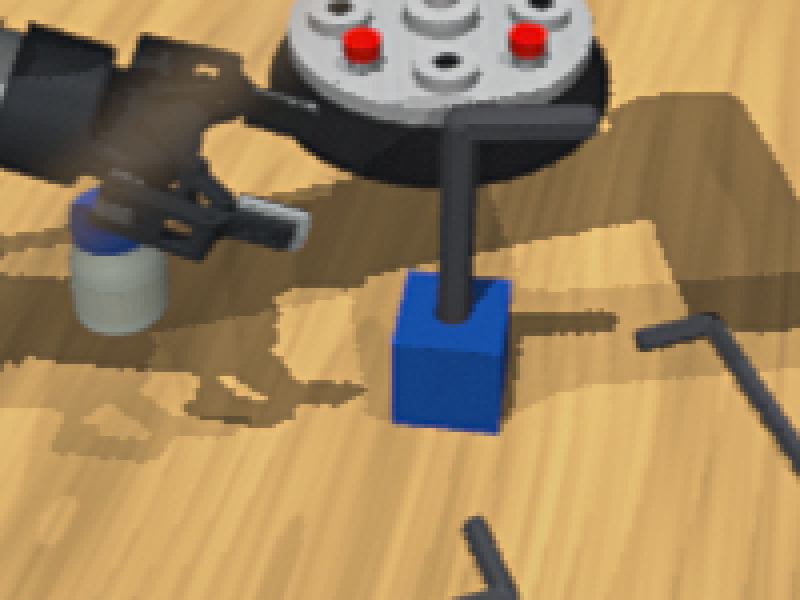

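Call:
step_arm(
  rows=[0, 0, 0, 0, 0, 3, 8.5, 0, 0, 0, 0, 0, 6, 8.5, 0, 0, 0, 0, -0.1, 8.7, 8.5, 0, 0, 0, 0, -0.1, 8.7, 5, 0, 0, 0, 0, -0.1, 8.7, 2.5],
  newtons=30,
)

```text
t: 6.95
tcp_pos: [0.4622, 0.3096, 0.1177]
eef_rot: [0.814, 0.104, -0.567, 0.07]
force: [0.1, -0.0, -0.0]
finger_gap: 0.0512
```

Call:
step_arm(
  rows=[0, 0, 0, 0, 0, 0, 1, 0, 0, 0, 0, 0, 0, 1, 0, 0, 0, 0, 0, 0, 1, 0, 0, 0, 0, 0, 0, 1],
  newtons=30,
)

```text
t: 7.45
tcp_pos: [0.4607, 0.3094, 0.1157]
eef_rot: [0.813, 0.103, -0.569, 0.071]
force: [3.7, 0.6, 3.1]
finger_gap: 0.0164
```

```bash
python3 - <<'E'
from h import *
s=state(); print(s["t"],s["joint_pos"],s["tcp_pos"],s["force"],s["torque"],s["finger_gap"])
R0=Ro.from_quat(s["eef_rot"]).as_matrix(); print("force tool",R0.T@s["force"],"up in tool cm/10cm",R0.T@[0,0,10])
E
```

```text
7.45 [0.421 1.069 1.088 0.197 2.191 1.743] [0.461 0.309 0.116] [3.656 0.609 3.074] [ 0.087 -0.34  -0.077] 0.016373307070701264
force tool [-1.621  0.314 -4.524] up in tool cm/10cm [-9.393 -0.022 -3.432]
```

Call:
step_arm(
  rows=[0, 0, 0, 0, 0, 0, 1, 0, 0, 0, -1.9, 0, -0.7, 1, 0, 0, 0, -5.6, 0, -2.05, 1, 0, 0, 0, -9.4, 0, -3.4, 1, 0, 0, 0, -12.2, 0, -4.45, 1],
  newtons=110,
)

```text
t: 8.07
tcp_pos: [0.4598, 0.309, 0.246]
eef_rot: [0.813, 0.103, -0.569, 0.071]
force: [-0.3, -0.5, -5.4]
finger_gap: 0.0148
```

```bash
cat > fit.py <<'E'
from hex import *
from scipy.optimize import least_squares
# fit hexes (18 & 22 af flats) in top picture
def run(f,C0):
    W,g=warp(f,C0,.085,.014,.0005); I=W[...,1]
    X,Y=np.meshgrid(g,g,indexing="ij"); M=np.hypot(X,Y)<.0145
    def model(p):
        x,y,th,a,b,c,b2,w,gx,gy=p; u=X-x; v=Y-y
        d=np.max([u*np.cos(th+k*np.pi/3+np.pi/6)+v*np.sin(th+k*np.pi/3+np.pi/6) for k in range(6)],0)
        s=lambda t:1/(1+np.exp(-t/w)); 
        return a+(b-a)*s(d-b2)+(c-b)*s(d-.011)+gx*u*100+gy*v*100
    best=None
    for t0 in np.radians([-20,-10,0,10,20]):
        r=least_squares(lambda p:(model(p)-I)[M],[0,0,t0,80,150,100,.009,.001,0,0],x_scale=[.001,.001,.1,10,10,10,.001,.0005,10,10])
        if best is None or r.cost<best.cost: best=r
    return best
f=grab_frame("top"); b=run(f,np.array([.5697,-.0533])); print(b.x[:2]+[.5697,-.0533],np.degrees(b.x[2]),b.x[3:],b.cost)
E
python3 - <<'E'
from h import *
import fit
s=state(); print(s["t"],s["tcp_pos"],s["force"],s["finger_gap"])
fs=grab_frame("side")
cv2.imwrite("pics/h.png",fs["pixels"][100:350,200:450,::-1].repeat(2,0).repeat(2,1))
E
```

```text
[ 0.571 -0.053] 6.806169575607834 [    94.1   684161.806    139.126      0.011      0.001     -3.314
      0.844] 37316.568183764466
8.125 [0.461 0.309 0.251] [ 0.536  1.152 -1.429] 0.014423969072450069
```

View pics/h.png

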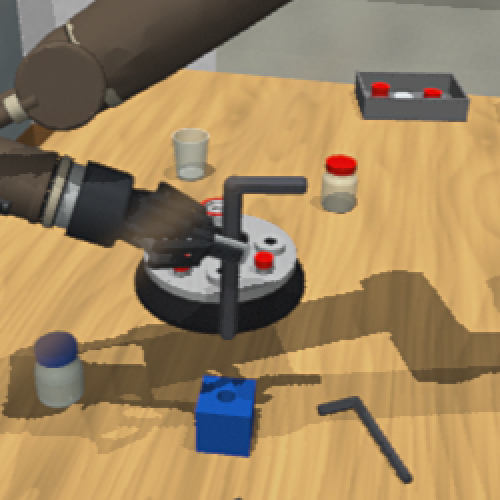

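```bash
cat >> h.py <<'E'
Rg=Ro.from_quat([.813,.103,-.569,.071]).as_matrix()
ET=Rg.T@(np.array([.477,.3115,.188])-[.4607,.3094,.1157]); ET[1]=0
KEY=Rg.T@TR(90,14.5)  # approx: key-down rotation in tool
S=np.array([.5685,-.0535,.085])
E
python3 - <<'E'
from h import *
print(ET)
R=TR(-20,6.5); T=S+[0,0,.15]-R@ET; print(T); plan(T,R); plan(T+[0,.1,.04],TR(20,10))
E
```

```text
[-0.062  0.    -0.04 ]
[ 0.64  -0.045  0.219]
rot [ 3.5 89.5  8.1] shift cm [ 5.65 38.84 -6.98]
rot [ 3.1 49.7  3.4] shift cm [  2.79  29.15 -10.7 ]
```

Call:
step_arm(
  rows=[0.6, 10, 0.7, 0.6, 5.8, -2.1, 1, 1.2, 20, 1.4, 1.1, 11.6, -4.3, 1, 1.8, 30, 2.1, 1.7, 17.4, -6.4, 1, 2.4, 40, 2.7, 2.2, 23.2, -8.6, 1, 3.1, 49.7, 3.4, 2.8, 29, -10.7, 1],
)

```text
t: 8.8
tcp_pos: [0.6391, 0.0541, 0.2531]
eef_rot: [0.981, 0.085, -0.174, 0.016]
force: [1.1, -0.1, -5.5]
finger_gap: 0.0146
```

```bash
python3 - <<'E'
from h import *
s=state(); print(s["t"],s["joint_pos"],s["tcp_pos"],s["force"],s["finger_gap"])
R=TR(-20,6.5); T=S+[0,0,.15]-R@ET; print(T); plan(T,R)
E
```

```text
8.8 [ 0.04   0.548  1.291 -0.047  1.651  1.442] [0.639 0.054 0.253] [ 1.068 -0.116 -5.526] 0.01455178210616685
[ 0.64  -0.045  0.219]
rot [ 0.1 40.1  3.5] shift cm [-0.31  9.81  3.8 ]
```

Call:
step_arm(
  rows=[0, 10, 0.9, -0.1, 2.5, 1, 1, 0, 20, 1.8, -0.2, 5, 1.9, 1, 0, 30, 2.6, -0.2, 7.5, 2.9, 1, 0.1, 40, 3.5, -0.3, 9.8, 3.8, 1, 0.1, 40, 3.5, -0.3, 9.8, 3.8, 1],
)

```text
t: 9.43
tcp_pos: [0.6289, -0.0439, 0.2106]
eef_rot: [0.985, 0.055, 0.16, -0.012]
force: [-1.4, -0.1, -6.2]
finger_gap: 0.0147
```

```bash
python3 - <<'E'
from h import *
s=state(); print(s["t"],s["joint_pos"],s["tcp_pos"],s["force"],s["finger_gap"])
R=TR(-20,6.5); T=S+[0,0,.15]-R@ET; plan(T,R)
ft=grab_frame("top");fs=grab_frame("side")
def c(f,a,b,w,h,k): return cv2.resize(f["pixels"][b:b+h,a:a+w,::-1],None,fx=k,fy=k,interpolation=cv2.INTER_CUBIC)
cv2.imwrite("pics/i.png",np.hstack([c(ft,300,100,100,130,4),c(fs,250,110,100,130,4)]))
for q in("key_short_tip","key","key_long_tip"):
  for n in("top","side"): print(q,n,[(np.round(r["position"],1).tolist(),round(r["p"],2)) for r in tip_of(n,q)])
E
```

```text
9.425 [-0.189  0.17   1.886  0.141  0.783  1.186] [ 0.629 -0.044  0.211] [-1.404 -0.061 -6.153] 0.014684966007813608
rot [-0.3  1.5 -0.2] shift cm [ 1.32  0.27 -0.41]
key_short_tip top [([184.7, 233.9], 0.84)]
key_short_tip side [([318.0, 351.5], 0.85), ([357.5, 304.4], 0.75)]
key top [([174.5, 244.1], 0.77), ([248.4, 276.3], 0.52)]
key side [([374.6, 300.4], 0.89), ([327.1, 368.8], 0.7), ([312.7, 158.2], 0.68)]
key_long_tip top [([355.6, 112.0], 0.82), ([151.0, 209.0], 0.66)]
key_long_tip side [([405.9, 339.4], 0.93), ([261.9, 386.2], 0.73), ([248.6, 155.9], 0.67)]
```

View pics/i.png

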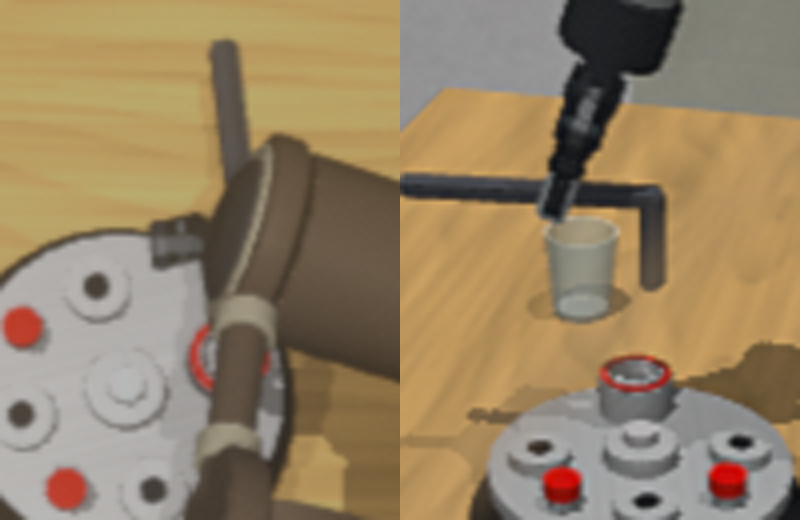

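```bash
cat >> h.py <<'E'
def keypts():
    s=state(); R=Ro.from_quat(s["eef_rot"]).as_matrix(); e=s["tcp_pos"]+R@ET
    K=R@Rg.T@np.column_stack([[np.cos(np.radians(194.5)),np.sin(np.radians(194.5)),0],[0,0,0],[0,0,1]])
    return e,e+.07*K[:,0],e-.18*K[:,2],K
E
python3 - <<'E'
from h import *
s=state();print(s["tcp_pos"])
ft=grab_frame("top");fs=grab_frame("side")
e,a,b,K=keypts(); print(e,a,b); print("arm dir",-K[:,2],"short",K[:,0],"heading",np.degrees(np.arctan2(-K[1,2],-K[0,2])))
for n,p in(("e",e),("short",a),("long",b),("sock",S)): print(n,np.round(proj(fs,p),1),np.round(proj(ft,p),1))
# long tip seen
print(atz(ft,(355.6,111),b[2]),tri([ft,fs],[(355.6,111.5),(248.6,155.9)]))
R=TR(-20,6.5); T=S+[0,0,.15]-R@ET; plan(T,R)
E
```

```text
[ 0.642 -0.043  0.221]
[ 0.569 -0.052  0.237] [ 0.569 -0.052  0.167] [ 0.748 -0.031  0.236]
arm dir [ 0.994  0.113 -0.005] short [-0.005 -0.003 -1.   ] heading 6.502270920605003
e [309.6 156.5] [364.2 177.5]
short [309.6 178.9] [360.3 183.5]
long [246.5 153.4] [355.2 102.8]
sock [309.7 203.4] [356.9 189.5]
[ 0.728 -0.032  0.236] [ 0.737 -0.032  0.228]
rot [-0.   0.3  0.1] shift cm [-0.16  0.2   0.16]
```

```bash
python3 - <<'E'
from h import *
fs=grab_frame("side"); e,a,b,K=keypts(); I=fs["pixels"].astype(int).max(-1)
for r in range(164,182,2):
    row=I[r,298:322]; m=row<85; print(r,(np.where(m)[0]+298).tolist(), row.min(), end=" | ")
    for t in (0,): pass
print([np.round(proj(fs,e+t*K[:,0]),1) for t in(.02,.04,.06)])
# collar extents in side
P=fs["pixels"].astype(int); M=(P[...,0]>150)&(P[...,1]<90)&(P[...,2]<90); M[:190]=0;M[215:]=0;M[:,:290]=0;M[:,330:]=0
y,x=np.where(M); print("collar",x.min(),x.max(),y.min(),y.max()); 
for z in(.085,.0851): print([np.round(proj(fs,S+[.0215*np.cos(t),.0215*np.sin(t),0]),1) for t in np.arange(4)*np.pi/2])
E
```

```text
164 [307, 308, 309, 310, 311, 312] 48 | 166 [307, 308, 309, 310, 311, 312] 49 | 168 [307, 308, 309, 310, 311, 312] 51 | 170 [307, 308, 309, 310, 311, 312] 55 | 172 [307, 308, 309, 310, 311, 312] 62 | 174 [307, 308, 309, 310, 311] 70 | 176 [307, 308, 309, 310, 311] 74 | 178 [308, 309, 311] 77 | 180 [] 113 | [array([309.7, 163.1]), array([309.7, 169.5]), array([309.7, 175.8])]
collar 300 317 199 207
[array([302.7, 202.6]), array([308. , 206.9]), array([316.7, 204.3]), array([311.2, 200.1])]
[array([302.7, 202.6]), array([308. , 206.9]), array([316.7, 204.3]), array([311.2, 200.1])]
```

```bash
sed -i 's/^S=.*/S=np.array([.571,-.0535,.085])/' h.py; python3 - <<'E'
from h import *
R=TR(-20,6.5)
for z in(.10,.075): plan(S+[0,0,z]-R@ET,R)
E
```

```text
rot [-0.   0.3  0.1] shift cm [-1.59  0.22  4.94]
rot [-0.   0.3  0.1] shift cm [-2.43  0.21  7.29]
```

Call:
step_arm(
  rows=[0, 0.3, 0, -0.7, 0.1, 2.4, 1, 0, 0.3, 0, -1.6, 0.2, 4.9, 1, 0, 0.3, 0, -2, 0.2, 6.1, 1, 0, 0.3, 0, -2.4, 0.2, 7.3, 1, 0, 0.3, 0, -2.4, 0.2, 7.3, 1],
  newtons=80,
)

```text
t: 10.6
tcp_pos: [0.6421, -0.0454, 0.1425]
eef_rot: [0.983, 0.056, 0.173, -0.01]
force: [-0.3, 0.2, -4.9]
finger_gap: 0.0146
```

```bash
python3 - <<'E'
from h import *
fs=grab_frame("side"); ft=grab_frame("top"); s=state(); e,a,b,K=keypts(); print(s["tcp_pos"],s["force"],s["torque"],s["finger_gap"],e,a)
R=TR(-20,6.5)
for z in(.075,.06,.042): plan(S+[0,0,z]-R@ET,R)
cv2.imwrite("pics/j.png",cv2.resize(fs["pixels"][160:230,270:350,::-1],None,fx=8,fy=8,interpolation=cv2.INTER_CUBIC))
E
```

```text
[ 0.643 -0.046  0.144] [ 0.162  0.078 -5.429] [-0.042  0.414  0.028] 0.015037310086379499 [ 0.572 -0.054  0.161] [ 0.572 -0.054  0.091]
rot [ 0.  -0.1  0.1] shift cm [-0.07 -0.04  0.05]
rot [ 0.  -0.1  0.1] shift cm [-0.59 -0.04  1.45]
rot [ 0.  -0.1  0.1] shift cm [-1.21 -0.04  3.14]
```

View pics/j.png

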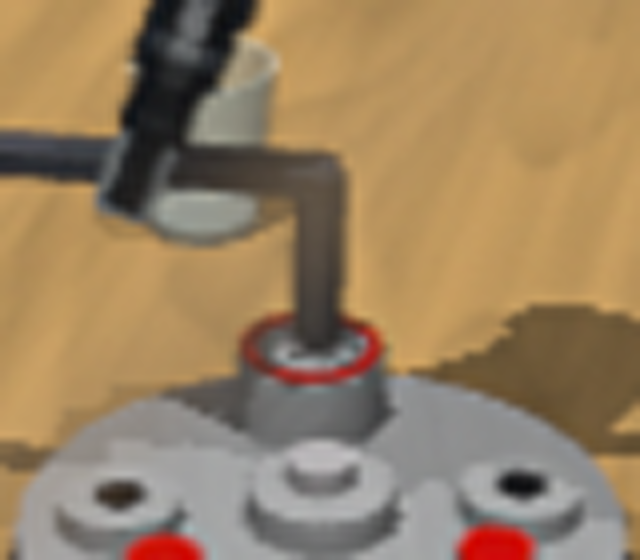

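Call:
step_arm(
  rows=[0, 0, 0, 0, 0, 0.4, 1, 0, 0, 0, -0.1, 0, 0.8, 1, 0, 0, 0, -0.3, 0, 1.2, 1, 0, 0, 0, -0.4, 0, 1.5, 1, 0, 0, 0, -0.4, 0, 1.5, 1],
)

```text
t: 11.32
tcp_pos: [0.6438, -0.0453, 0.1276]
eef_rot: [0.983, 0.056, 0.173, -0.01]
force: [0.3, 1.3, -5.2]
finger_gap: 0.0145
```

```bash
python3 - <<'E'
from h import *
fs=grab_frame("side"); s=state(); e,a,b,K=keypts(); print(s["tcp_pos"],s["force"],s["torque"],s["finger_gap"],e,a)
R=TR(-20,6.5)
for z in(.06,.05,.042): plan(S+[.0015,0,z]-R@ET,R)
E
```

```text
[ 0.644 -0.045  0.128] [-0.344  0.156 -4.78 ] [ 0.068  0.355 -0.032] 0.014639475202953967 [ 0.572 -0.054  0.144] [ 0.572 -0.054  0.074]
rot [ 0. -0.  0.] shift cm [ 0.07  0.   -0.06]
rot [ 0. -0.  0.] shift cm [-0.27  0.    0.88]
rot [ 0. -0.  0.] shift cm [-0.55  0.    1.63]
```

Call:
step_arm(
  rows=[0, 0, 0, 0, 0, 0.3, 1, 0, 0, 0, -0.1, 0, 0.6, 1, 0, 0, 0, -0.3, 0, 0.9, 1, 0, 0, 0, -0.3, 0, 0.9, 1],
)

```text
t: 11.88
tcp_pos: [0.6443, -0.0454, 0.1183]
eef_rot: [0.983, 0.056, 0.174, -0.01]
force: [0.8, -0.0, -5.3]
finger_gap: 0.0146
```

```bash
python3 - <<'E'
from h import *
fs=grab_frame("side"); s=state(); e,a,b,K=keypts(); print(s["tcp_pos"],s["force"],s["torque"],s["finger_gap"],e,a)
plan(S+[.0015,0,.042]-TR(-20,6.5)@ET,TR(-20,6.5))
cv2.imwrite("pics/k.png",cv2.resize(fs["pixels"][160:230,270:350,::-1],None,fx=8,fy=8,interpolation=cv2.INTER_CUBIC))
E
```

```text
[ 0.644 -0.045  0.118] [-0.607  0.793 -5.879] [ 0.117 -0.076 -0.057] 0.014618964411648113 [ 0.572 -0.054  0.135] [ 0.572 -0.054  0.065]
rot [ 0. -0.  0.] shift cm [-0.26 -0.01  0.73]
```

View pics/k.png

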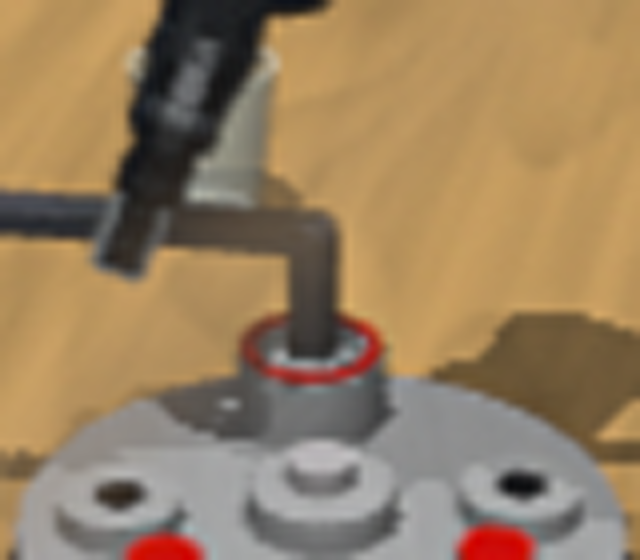

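Call:
step_arm(
  rows=[0, 0, 0, -0.1, 0, 0.3, 1, 0, 0, 0, -0.2, 0, 0.5, 1, 0, 0, 0, -0.3, 0, 0.8, 1, 0, 0, 0, -0.3, 0, 0.8, 1],
)

```text
t: 12.42
tcp_pos: [0.6465, -0.0455, 0.1126]
eef_rot: [0.983, 0.056, 0.176, -0.009]
force: [-0.6, 1.3, 5.8]
finger_gap: 0.0146
```

```bash
python3 - <<'E'
from h import *
fs=grab_frame("side"); s=state(); e,a,b,K=keypts(); print(s["tcp_pos"],s["force"],s["torque"],s["finger_gap"],e,a,s["joint_pos"])
plan(S+[.0015,0,.042]-TR(-20,6.5)@ET,TR(-20,6.5))
I=fs["pixels"].astype(int).max(-1); print([np.where(I[150:210,c]<90)[0].tolist()[-1:] for c in (308,309,310,311)])
print([r["position"] for r in tip_of("side","key_long_tip")],proj(fs,b))
E
```

```text
[ 0.646 -0.046  0.113] [-0.31   2.278  4.872] [ 0.315  0.987 -0.013] 0.014689517905658974 [ 0.575 -0.054  0.129] [ 0.575 -0.054  0.059] [-0.188  0.324  1.931  0.195  0.555  1.121]
rot [ 0.1 -0.3  0. ] shift cm [-0.26 -0.04  0.11]
[[54], [54], [54], [53]]
[[403.9, 339.4], [247.7, 185.7], [260.9, 389.2]] [np.float64(247.64521111948852), np.float64(186.44861209341724)]
```

```bash
cat >> h.py <<'E'
def arc(ths,C,s=None):
    s=s or state(); R0=Ro.from_quat(s["eef_rot"]).as_matrix(); p=s["tcp_pos"]; C=np.array([C[0],C[1],p[2]])
    out=[]
    for t in ths:
        Q=Ro.from_euler("z",-t,degrees=True).as_matrix()
        out.append(np.r_[np.degrees(Ro.from_matrix(R0.T@Q@R0).as_rotvec()),100*R0.T@(C+Q@(p-C)-p)])
    print(np.round(out,1).tolist())
E
python3 - <<'E'
from h import *
arc([5,10,15,20],[.5745,-.0538])
E
```

```text
[[-1.7, -0.0, 4.7, -0.0, 0.6, -0.0], [-3.5, -0.0, 9.4, -0.1, 1.3, -0.0], [-5.2, -0.0, 14.1, -0.2, 1.9, -0.1], [-6.9, -0.0, 18.8, -0.4, 2.5, -0.1]]
```

Call:
step_arm(
  rows=[-1.7, 0, 4.7, 0, 0.6, 0, 1, -3.5, 0, 9.4, -0.1, 1.3, 0, 1, -5.2, 0, 14.1, -0.2, 1.9, -0.1, 1, -6.9, 0, 18.8, -0.4, 2.5, -0.1, 1, -6.9, 0, 18.8, -0.4, 2.5, -0.1, 1],
  newtons=110,
)

```text
t: 13.15
tcp_pos: [0.6406, -0.068, 0.1073]
eef_rot: [0.979, -0.114, 0.17, 0.02]
force: [-2.0, 8.7, -2.9]
finger_gap: 0.0149
```

```bash
cat > st.py <<'E'
from h import *
fs=grab_frame("side"); s=state(); e,a,b,K=keypts(); d=-K[:,2]
print(s["t"],s["tcp_pos"],"F",s["force"],"M",s["torque"],s["finger_gap"],"e",e,"arm head",np.degrees(np.arctan2(d[1],d[0])),"pitch",np.degrees(np.arcsin(d[2])),"Flat",s["force"]@[d[1],-d[0],0])
E
python3 - <<'E'
import st
from h import *
arc([5,10,15,20],[.5745,-.0538])
E
```

```text
13.2 [ 0.641 -0.068  0.107] F [-1.61   9.038 -4.006] M [1.688 0.634 1.105] 0.01479264539658554 e [ 0.57  -0.051  0.124] arm head -13.414037075243527 pitch -0.3283015085176037 Flat -8.4183483622173
[[-1.7, -0.0, 4.7, -0.0, 0.6, -0.0], [-3.4, -0.0, 9.4, -0.1, 1.2, -0.0], [-5.1, -0.0, 14.1, -0.2, 1.8, -0.1], [-6.7, -0.0, 18.8, -0.3, 2.3, -0.1]]
```

Call:
step_arm(
  rows=[-1.7, 0, 4.7, 0, 0.6, 0, 1, -3.4, 0, 9.4, -0.1, 1.2, 0, 1, -5.1, 0, 14.1, -0.2, 1.8, -0.1, 1, -5.1, 0, 14.1, -0.2, 1.8, -0.1, 1],
)

```text
t: 13.7
tcp_pos: [0.6346, -0.0848, 0.1074]
eef_rot: [0.955, -0.241, 0.166, 0.042]
force: [-1.6, 8.4, -5.1]
finger_gap: 0.0145
```

```bash
python3 - <<'E'
import st
from h import *
arc([3,6,9,12],[.5745,-.0538])
E
```

```text
13.75 [ 0.635 -0.085  0.107] F [-2.272  8.345 -5.08 ] M [1.845 0.469 1.148] 0.014735483065120434 e [ 0.571 -0.051  0.124] arm head -28.409234456187356 pitch -0.26199125309240784 Flat -6.259472236980693
[[-1.0, -0.0, 2.8, -0.0, 0.4, -0.0], [-2.0, -0.0, 5.6, -0.0, 0.7, -0.0], [-3.0, -0.0, 8.5, -0.1, 1.1, -0.0], [-4.1, -0.0, 11.3, -0.1, 1.4, -0.0]]
```

Call:
step_arm(
  rows=[-1, 0, 2.8, 0, 0.4, 0, 1, -2, 0, 5.6, 0, 0.7, 0, 1, -3, 0, 8.5, -0.1, 1.1, 0, 1, -3, 0, 8.5, -0.1, 1.1, 0, 1],
)

```text
t: 14.25
tcp_pos: [0.629, -0.094, 0.1073]
eef_rot: [0.933, -0.315, 0.163, 0.054]
force: [-1.0, 9.2, -5.1]
finger_gap: 0.0145
```

```bash
python3 - <<'E'
import st
from h import *
arc([3,6,9,12],[.5745,-.0538])
E
```

```text
14.3 [ 0.629 -0.094  0.107] F [-1.954  9.484 -4.841] M [1.87  0.486 1.089] 0.014671603599056537 e [ 0.572 -0.05   0.124] arm head -37.412464182793144 pitch -0.21498044919580442 Flat -6.346242339962013
[[-1.0, 0.0, 2.8, -0.0, 0.4, -0.0], [-2.0, 0.0, 5.6, -0.0, 0.7, -0.0], [-3.1, 0.0, 8.5, -0.1, 1.1, -0.0], [-4.1, 0.0, 11.3, -0.1, 1.4, -0.0]]
```

Call:
step_arm(
  rows=[-1, 0, 2.8, 0, 0.4, 0, 1, -2, 0, 5.6, 0, 0.7, 0, 1, -3.1, 0, 8.5, -0.1, 1.1, 0, 1, -3.1, 0, 8.5, -0.1, 1.1, 0, 1],
)

```text
t: 14.8
tcp_pos: [0.6221, -0.1022, 0.1073]
eef_rot: [0.906, -0.388, 0.159, 0.067]
force: [-1.8, 9.2, -3.6]
finger_gap: 0.015
```

```bash
python3 - <<'E'
import st
from h import *
arc([2,4,6,8],[.5745,-.0538])
E
```

```text
14.85 [ 0.622 -0.102  0.107] F [-1.775  7.97  -3.991] M [1.921 0.426 1.173] 0.014447015685251833 e [ 0.572 -0.05   0.124] arm head -46.432388046424364 pitch -0.18731062424777822 Flat -4.206956615717569
[[-0.7, 0.0, 1.9, -0.0, 0.2, -0.0], [-1.4, 0.0, 3.8, -0.0, 0.5, -0.0], [-2.0, 0.0, 5.6, -0.0, 0.7, -0.0], [-2.7, 0.0, 7.5, -0.0, 0.9, -0.0]]
```

Call:
step_arm(
  rows=[-0.7, 0, 1.9, 0, 0.2, 0, 1, -1.4, 0, 3.8, 0, 0.5, 0, 1, -2, 0, 5.6, 0, 0.7, 0, 1, -2.7, 0, 7.5, 0, 0.9, 0, 1, -2.7, 0, 7.5, 0, 0.9, 0, 1],
)

```text
t: 15.48
tcp_pos: [0.6154, -0.1078, 0.107]
eef_rot: [0.877, -0.449, 0.153, 0.078]
force: [-2.7, 10.6, -2.9]
finger_gap: 0.0146
```

```bash
python3 - <<'E'
import st
from h import *
arc([2,4,6,8],[.5745,-.0538])
f=grab_frame("top");g=grab_frame("side")
cv2.imwrite("pics/l.png",np.hstack([cv2.resize(f["pixels"][110:240,290:420,::-1],(400,400)),cv2.resize(g["pixels"][130:260,230:360,::-1],(400,400))]))
E
```

```text
15.525 [ 0.615 -0.108  0.107] F [-2.019 10.556 -2.682] M [2.115 0.575 1.405] 0.014707551547275186 e [ 0.573 -0.049  0.124] arm head -54.31489522373665 pitch -0.24674437425958462 Flat -4.51753383539103
[[-0.7, 0.0, 1.9, 0.0, 0.2, 0.0], [-1.4, 0.0, 3.8, -0.0, 0.5, -0.0], [-2.0, 0.0, 5.6, -0.0, 0.7, -0.0], [-2.7, 0.0, 7.5, -0.0, 0.9, -0.0]]
```

Call:
step_arm(
  rows=[-0.7, 0, 1.9, 0, 0.2, 0, 1, -1.4, 0, 3.8, 0, 0.5, 0, 1, -2, 0, 5.6, 0, 0.7, 0, 1, -2, 0, 5.6, 0, 0.7, 0, 1],
)

```text
t: 16.12
tcp_pos: [0.6088, -0.1124, 0.1071]
eef_rot: [0.852, -0.495, 0.148, 0.086]
force: [-5.0, 8.6, -0.4]
finger_gap: 0.0146
```

```bash
python3 - <<'E'
import st
from h import *
arc([2,4,6,8],[.5745,-.0538])
E
```

```text
16.175 [ 0.609 -0.112  0.107] F [-4.373  7.962 -1.364] M [1.65  0.915 0.39 ] 0.014771311454879303 e [ 0.573 -0.05   0.124] arm head -60.49044803152229 pitch -0.3212407703578704 Flat -0.11594120974425083
[[-0.7, 0.0, 1.9, -0.0, 0.2, -0.0], [-1.3, 0.0, 3.8, -0.0, 0.5, -0.0], [-2.0, 0.0, 5.6, -0.0, 0.7, -0.0], [-2.7, 0.0, 7.5, -0.1, 0.9, -0.0]]
```

```bash
python3 - <<'E'
from h import *
f=grab_frame("top");g=grab_frame("side")
cv2.imwrite("pics/m.png",np.hstack([cv2.resize(f["pixels"][110:240,310:440,::-1],(400,400),interpolation=2),cv2.resize(g["pixels"][150:220,255:325,::-1],(400,400),interpolation=2)]))
e,a,b,K=keypts()
for n,p in(("e",e),("tip",a),("long",b)): print(n,proj(f,p),proj(g,p))
for n in("top","side"): print([(np.round(r["position"],1),r["p"]) for r in tip_of(n,"key_long_tip")])
E
```

```text
e [np.float64(357.23891452252667), np.float64(185.11255802050187)] [np.float64(307.9413177628815), np.float64(192.38245967576867)]
tip [np.float64(353.96616841635193), np.float64(189.93526590981253)] [np.float64(307.8816449540544), np.float64(212.90376716345995)]
long [np.float64(416.87132539014976), np.float64(153.0900933018699)] [np.float64(292.54997449878044), np.float64(168.12076922879956)]
[(array([208.5, 301.4]), 0.87), (array([151.8, 204.7]), 0.74), (array([416.5, 149.1]), 0.72), (array([440.1, 159.7]), 0.57)]
[(array([262.8, 390.2]), 0.78), (array([288.6, 170.6]), 0.75), (array([403.1, 338.1]), 0.74), (array([368.1, 201.2]), 0.67)]
```

View pics/m.png

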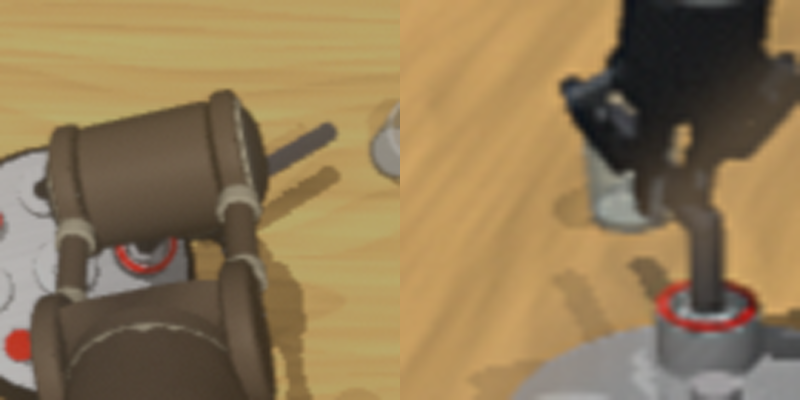

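Call:
step_arm(
  rows=[-0.7, 0, 1.9, 0, 0.2, 0, 1, -1.3, 0, 3.8, 0, 0.5, 0, 1, -2, 0, 5.6, 0, 0.6, 0, 1, -2, 0, 5.6, 0, 0.6, 0, 1],
)

```text
t: 16.88
tcp_pos: [0.6034, -0.1155, 0.1072]
eef_rot: [0.825, -0.539, 0.143, 0.094]
force: [-4.3, 9.0, 0.0]
finger_gap: 0.0146
```

```bash
cat >> st.py <<'E'
r=s["tcp_pos"]-S; print("T screw",s["torque"][2]+r[0]*s["force"][1]-r[1]*s["force"][0])
f=grab_frame("top")
for n in("top","side"): print([(np.round(q["position"],1).tolist(),round(q["p"],2)) for q in tip_of(n,"key_long_tip")])
print("pred",proj(f,b),proj(fs,b))
E
python3 - <<'E'
import st
from h import *
arc([2,4,6,8],[.573,-.052])
E
```

```text
16.925 [ 0.603 -0.115  0.107] F [-5.66   9.841 -1.092] M [1.691 0.994 0.717] 0.014665223911085042 e [ 0.574 -0.049  0.124] arm head -66.37508591103077 pitch -0.32829047978551906 Flat 1.241993364084008
T screw 0.6849502182816225
[([209.3, 301.3], 0.9), ([151.7, 208.8], 0.74), ([353.1, 187.9], 0.63), ([422.1, 155.5], 0.57)]
[([265.2, 387.8], 0.86), ([298.7, 168.9], 0.72)]
pred [np.float64(420.01690285454737), np.float64(158.76998559871151)] [np.float64(297.57722576978654), np.float64(167.59251052458507)]
[[-0.7, 0.0, 1.9, 0.0, 0.2, 0.0], [-1.3, 0.0, 3.8, -0.0, 0.5, -0.0], [-2.0, 0.0, 5.6, -0.0, 0.7, -0.0], [-2.7, 0.0, 7.5, -0.0, 1.0, -0.0]]
```

Call:
step_arm(
  rows=[0, 0, 0, 0, 0, 0, 4, 0, 0, 0, 0, 0, 0, 4, 0, 0, 0, 0, 0, -3, 4, 0, 0, 0, 0, 0, -8, 4, 0, 0, 0, 0, 0, -14, 4],
)

```text
t: 17.7
tcp_pos: [0.5857, -0.075, 0.2416]
eef_rot: [0.824, -0.54, 0.146, 0.094]
force: [1.2, -0.1, -0.4]
finger_gap: 0.0397
```

```bash
python3 - <<'E'
from h import *
s=state();R=Ro.from_quat(s["eef_rot"]).as_matrix();print(s["t"],s["tcp_pos"],s["force"],s["finger_gap"],100*R.T@[-.1,-.25,.05])
E
```

```text
17.7 [ 0.586 -0.075  0.242] [ 1.217 -0.131 -0.36 ] 0.039732200040252325 [19.511 19.14   1.724]
```

Call:
step_arm(
  rows=[0, 0, 0, 3.9, 3.8, 0.3, 4, 0, 0, 0, 7.8, 7.7, 0.7, 4, 0, 0, 0, 11.7, 11.5, 1, 4, 0, 0, 0, 15.6, 15.3, 1.4, 4, 0, 0, 0, 19.5, 19.1, 1.7, 4],
)

```text
t: 18.32
tcp_pos: [0.486, -0.3267, 0.2923]
eef_rot: [0.824, -0.54, 0.148, 0.094]
force: [1.2, 0.4, -0.2]
finger_gap: 0.0397
```

```bash
cat > look.py <<'E'
from h import *
from scipy.optimize import least_squares
f={n:grab_frame(n) for n in("top","side")}
print("socket",[(q["position"],q["p"]) for q in tip_of("top","socket")],state()["tcp_pos"])
P={}
for q in("key","key_long_tip"):
    for n in("top","side"):
        r=[x for x in tip_of(n,q)]; print(q,n,[(np.round(x["position"],1).tolist(),round(x["p"],2)) for x in r])
def show(n,a,b,c,d,st=1,thr=85):
    I=f[n]["pixels"].astype(int).max(-1)[b:d:st,a:c:st]
    print(n,a,b); print("\n".join("".join("#" if v<thr else "+" if v<110 else "." for v in row) for row in I))
E
python3 - <<'E'
from look import *
show("side",265,150,325,212); show("top",340,130,440,205)
cv2.imwrite("pics/n.png",f["side"]["pixels"][:,:,::-1]);cv2.imwrite("pics/n2.png",f["top"]["pixels"][:,:,::-1])
E
```

```text
socket [([356.3, 188.8], 0.56)] [ 0.486 -0.328  0.293]
key top [([361.0, 187.6], 0.84), ([254.4, 276.6], 0.77), ([170.6, 243.5], 0.72)]
key side [([377.0, 300.8], 0.83), ([310.6, 189.7], 0.64), ([324.1, 369.7], 0.58)]
key_long_tip top [([151.2, 205.3], 0.84), ([209.3, 300.7], 0.63), ([416.5, 153.5], 0.59)]
key_long_tip side [([260.7, 388.1], 0.93), ([402.6, 338.7], 0.64), ([294.6, 167.1], 0.49)]
side 265 150
............................................................
............................................................
............................................................
............................................................
............................................................
............................................................
............................................................
............................................................
............................................................
............................................................
............................................................
.................
[... 9980 characters left out ...]
......+..................##+..................................................................
.............++++++++..........##+..................................................................
.................++............##+..................................................................
...............................##+..................................................................
...............................##+..................................................................
...............................##+..................................................................
...............................##+..................................................................
```

```bash
cat > pose.py <<'E'
from look import *
from scipy.optimize import minimize
B={"side":(265,150,325,205),"top":(352,145,440,190)}
def masks():
    M={}
    for n,(a,b,c,d) in B.items():
        I=f[n]["pixels"].astype(int); v=I.max(-1); m=(v<(112))&((I.max(-1)-I.min(-1))<30); M[n]=m[b:d,a:c].astype(float)
    return M
def prism(L):
    t=np.radians(30+60*np.arange(6)); r=.0085/np.cos(np.pi/6)
    return np.array([[l,r*np.sin(q),r*np.cos(q)] for l in L for q in t]) # along x; corners at +-y? flats face y
def render(p,n):
    x,y,z,h,pi=p; h=np.radians(h);pi=np.radians(pi)
    d=np.array([np.cos(h)*np.cos(pi),np.sin(h)*np.cos(pi),np.sin(pi)]); X=np.array([np.cos(h)*np.sin(pi),np.sin(h)*np.sin(pi),-np.cos(pi)])
    Y=np.cross(-d,X); E=np.array([x,y,z]); a,b,c,dd=B[n]; im=np.zeros(((dd-b)*4,(c-a)*4),np.uint8)
    for A,N,L in((X,d,.07),(d,X,.18)):
        # flats face Y: corner angles at 0,60.. measured from N
        t=np.radians(60*np.arange(6)); r=.00981
        P=[proj(f[n],E+l*A+r*np.cos(q)*N+r*np.sin(q)*Y) for l in(-.008,L) for q in t]
        P=((np.array(P)-[a,b]+.5)*4*16).astype(np.int32)
        cv2.fillConvexPoly(im,cv2.convexHull(P),255,shift=4)
    im=cv2.resize(im,(c-a,dd-b),interpolation=cv2.INTER_AREA)/255.
    if n=="side": # hidden in socket: blank below collar front
        im[54:]=0
    return im
def cost(p,M): return sum(((render(p,n)-M[n])**2).sum() for n in B)
def fitpose(p0):
    M=masks(); best=None
    for dz in(0,.008):
        r=minimize(cost,np.array(p0)+[0,0,dz,0,0],args=(M,),method="Nelder-Mead",options=dict(initial_simplex=np.array(p0)+[0,0,dz,0,0]+np.vstack([np.zeros(5),np.diag([.004,.004,.005,4,5])]),xatol=1e-4,fatol=.05,maxiter=400))
        if best is None or r.fun<best.fun: best=r
    print("elbow",best.x[:3],"heading",best.x[3],"pitch",best.x[4],"cost",best.fun,M["side"].sum(),M["top"].sum()); return best.x
E
python3 - <<'E'
from pose import *
fitpose([.571,-.053,.130,-64,-5])
E
```

```text
socket [([355.1, 188.6], 0.45)] [ 0.487 -0.323  0.29 ]
key top [([172.6, 244.5], 0.86), ([358.8, 187.3], 0.84), ([252.0, 277.6], 0.55)]
key side [([377.7, 298.7], 0.88), ([309.9, 188.3], 0.84), ([324.3, 369.4], 0.81)]
key_long_tip top [([419.2, 153.6], 0.81), ([153.4, 206.4], 0.7), ([210.3, 300.9], 0.53)]
key_long_tip side [([262.8, 389.1], 0.89), ([294.6, 169.7], 0.81), ([400.9, 342.6], 0.79)]
elbow [ 0.572 -0.053  0.129] heading -62.534684077613534 pitch -3.8247154629470224 cost 158.2395540176855 244.0 450.0
```

```bash
python3 - <<'E'
from h import *
R=TR(0,-64)
plan([.60,-.22,.26],R); plan([.678,-.167,.22],R); plan([.678,-.167,.1],R); print(state()["tcp_pos"])
E
```

```text
rot [  0.2 -20.   -2.3] shift cm [ -5.72 -14.51   1.22]
rot [  0.2 -20.   -2.3] shift cm [ -8.72 -23.77   4.42]
rot [  0.2 -20.   -2.3] shift cm [-12.82 -23.73  15.7 ]
[ 0.487 -0.324  0.291]
```

Call:
step_arm(
  rows=[0, -5, -0.6, -2.2, -5.8, 0.5, 0, 0, -10, -1.2, -4.4, -11.6, 1, 0, 0, -15, -1.8, -6.6, -17.4, 2.5, 0, 0.2, -20, -2.3, -8.7, -23.8, 4.4, 0, 0.2, -20, -2.3, -8.7, -23.8, 4.4, 0],
  newtons=60,
)

```text
t: 19.65
tcp_pos: [0.6792, -0.1656, 0.215]
eef_rot: [0.848, -0.53, -0.003, 0.001]
force: [-0.8, -0.4, -0.2]
finger_gap: 0.0001
```

Call:
step_arm(
  rows=[0, 0, 0, 0, 0, 6, 0, 0, 0, 0, 0, 0, 12, 0, 0, 0, 0, 0, 0, 12, 0, 0, 0, 0, 0, 0, 12, 0],
)

```text
t: 20.15
tcp_pos: [0.6794, -0.1687, 0.1032]
eef_rot: [0.847, -0.531, 0.002, -0.0]
force: [0.4, 0.2, 1.6]
finger_gap: -0.0004
```

```bash
python3 - <<'E'
from h import *
s=state(); print(s["t"],s["tcp_pos"],s["force"],s["finger_gap"],s["joint_pos"])
R=TR(0,-64); A=np.array([.572,-.053]); h=np.radians(-62.5); d=np.array([np.cos(h),np.sin(h)]); n=np.array([-d[1],d[0]])
r=s["tcp_pos"][:2]-A; print("along",r@d,"off",r@n)
E
```

```text
20.15 [ 0.679 -0.169  0.103] [0.418 0.151 1.575] -0.00038864423899699906 [-0.305  0.575  1.527 -0.001  1.036  2.385]
along 0.15220589615863697 off 0.041900400367008185
```

Call:
step_arm(
  rows=[0, 0, 0, 0, 1, -0.3, 0, 0, 0, 0, 0, 1.8, -0.3, 0, 0, 0, 0, 0, 2.4, -0.3, 0, 0, 0, 0, 0, 2.7, -0.3, 0, 0, 0, 0, 0, 2.7, -0.3, 0],
)

```text
t: 20.78
tcp_pos: [0.6584, -0.1798, 0.1067]
eef_rot: [0.847, -0.531, 0.005, -0.003]
force: [8.3, 2.3, 1.0]
finger_gap: 0.0001
```

```bash
cat > push.py <<'E'
from h import *
s=state(); R=Ro.from_quat(s["eef_rot"]).as_matrix(); A=np.array([.572,-.053]); r=s["tcp_pos"][:2]-A
print(s["t"],s["tcp_pos"],"Ftool",R.T@s["force"],"r",np.linalg.norm(r),"az",np.degrees(np.arctan2(r[1],r[0])), "key heading if touching",np.degrees(np.arctan2(r[1],r[0])-np.arcsin(.023/np.linalg.norm(r))),"T",r[0]*s["force"][1]-r[1]*s["force"][0])
E
python3 push.py
```

```text
20.775 [ 0.658 -0.18   0.107] Ftool [ 1.579 -8.512 -0.877] r 0.15344185661585616 az -55.7250399825671 key heading if touching -64.34581858099456 T 1.2549430969105393
```

Call:
step_arm(
  rows=[0, 0, 0, 0, 0.4, 0, 0, 0, 0, 0, 0, 0.7, 0, 0, 0, 0, 0, 0, 1, 0, 0, 0, 0, 0, 0, 1, 0, 0],
)

```text
t: 21.28
tcp_pos: [0.652, -0.183, 0.1074]
eef_rot: [0.847, -0.531, 0.007, -0.005]
force: [11.4, 4.7, 1.0]
finger_gap: -0.0001
```

```bash
python3 push.py
```

```text
21.275 [ 0.652 -0.183  0.107] Ftool [  0.738 -12.36   -0.768] r 0.1526549873230656 az -58.4025109430675 key heading if touching -67.0680669078396 T 1.8637656230391542
```

Call:
step_arm(
  rows=[0, 0, 0, 0, 0.4, 0, 0, 0, 0, 0, 0, 0.7, 0, 0, 0, 0, 0, 0, 1, 0, 0, 0, 0, 0, 0, 1, 0, 0],
)

```text
t: 21.78
tcp_pos: [0.6427, -0.1874, 0.1073]
eef_rot: [0.847, -0.532, 0.007, -0.005]
force: [10.6, 5.7, 0.5]
finger_gap: 0.0001
```

```bash
python3 push.py
```

```text
21.775 [ 0.643 -0.187  0.107] Ftool [ -0.55  -12.037  -0.35 ] r 0.15180334548667726 az -62.25973659284951 key heading if touching -70.97428505857229 T 1.828111898773163
```

```bash
python3 - <<'E'
from pose import *
show("top",352,140,440,195,1,112); show("side",265,160,325,206,1,112)
fitpose([.572,-.053,.129,-70,-4])
E
```

```text
socket [([357.5, 187.1], 0.53)] [ 0.643 -0.187  0.107]
key top [([251.0, 275.1], 0.71), ([173.8, 242.1], 0.71), ([360.7, 189.8], 0.57)]
key side [([325.1, 370.5], 0.95), ([309.0, 190.0], 0.77), ([379.7, 301.1], 0.63)]
key_long_tip top [([210.9, 301.0], 0.78), ([151.4, 207.0], 0.75)]
key_long_tip side [([262.0, 386.7], 0.73), ([302.0, 167.3], 0.56), ([404.8, 337.8], 0.55)]
top 352 140
...................................................############..#######################
...................................................############..###...#################
....................................................###########..#.....#################
....................................................############......##################
....................................................############.....###################
....................................................############....####################
....................................................###########....#####################
....................................................###########...######################
.
[... 6417 characters left out ...]
.....##........#######.....#.....#
.........................#########.#.....#######............
.........................##############..#######............
..............................#######....######.............
.........................................#######............
........................................########............
......................................#..########...........
......................................#..######.............
.........................................######.............
............................................................
elbow [ 0.564 -0.037  0.1  ] heading -69.24306803360386 pitch 8.334376502394282 cost 1226.3611687812381 646.0 1037.0
```

```bash
python3 - <<'E' | grep -v -e key -e socket
import pose
from pose import *
pose.B={"side":(298,178,318,204),"top":(356,173,400,190)}
def render2(p,n,_r=pose.render):
    im=_r(p,n); return im
pose.fitpose([.572,-.053,.129,-71,-4]); pose.fitpose([.572,-.053,.14,-71,0])
for n,q in(("side","pics/n.png"),("top","pics/n2.png")): f[n]["pixels"]=cv2.imread(q)[:,:,::-1]
pose.fitpose([.572,-.053,.129,-63,-4]);pose.fitpose([.572,-.053,.14,-63,0])
E
```

```text
elbow [ 0.572 -0.056  0.123] heading -70.4205455930502 pitch 1.8259224150860618 cost 76.0637139561707 145.0 283.0
elbow [ 0.571 -0.055  0.119] heading -69.86859137414638 pitch 6.019367787574263 cost 76.97167243367936 145.0 283.0
elbow [ 0.574 -0.058  0.125] heading -60.76474968358293 pitch 1.2473589799111582 cost 67.75550941945404 161.0 228.0
elbow [ 0.572 -0.053  0.124] heading -61.425462915581654 pitch 2.169602217924682 cost 70.74076124567475 161.0 228.0
```

```bash
python3 - <<'E'
from h import *
arc([2,4,6,8],[.572,-.053])
E
```

```text
[[-0.0, 0.0, 2.0, 0.0, 0.5, -0.0], [-0.0, 0.1, 4.0, -0.0, 1.1, -0.0], [-0.0, 0.1, 6.0, -0.0, 1.6, -0.0], [-0.1, 0.1, 8.0, -0.1, 2.1, -0.0]]
```

Call:
step_arm(
  rows=[0, 0, 2, 0, 0.5, 0, 0, 0, 0, 4, 0, 1.1, 0, 0, 0, 0, 4, 0, 1.1, 0, 0],
)

```text
t: 22.85
tcp_pos: [0.6304, -0.1928, 0.1065]
eef_rot: [0.828, -0.56, 0.005, -0.003]
force: [5.0, 1.7, 0.7]
finger_gap: -0.0004
```

```bash
python3 push.py
```

```text
22.85 [ 0.63  -0.193  0.107] Ftool [ 0.276 -5.335 -0.631] r 0.1514794069801902 az -67.33821976652771 key heading if touching -76.07154980360612 T 0.8065804919442104
```

Call:
step_arm(
  rows=[0, 0, 2, 0, 0.5, 0, 0, 0, 0, 4, 0, 1.1, 0, 0, 0, 0, 4, 0, 1.1, 0, 0],
)

```text
t: 23.22
tcp_pos: [0.6151, -0.1975, 0.104]
eef_rot: [0.809, -0.588, -0.0, 0.0]
force: [-0.5, 0.2, 0.0]
finger_gap: -0.0002
```

```bash
python3 push.py
```

```text
23.225 [ 0.615 -0.198  0.104] Ftool [-0.303  0.38  -0.023] r 0.1508172830481727 az -73.37711924247249 key heading if touching -82.14909241192272 T -0.05835732117016919
```

Call:
step_arm(
  rows=[0, 0, 0, 0, -2, 0, 0, 0, 0, 0, 0, -4, 0, 0, 0, 0, 0, 0, -4, -6, 0, 0, 0, 0, 2, -4, -12, 0, 0, 0, 0, 8, -4, -14, 0],
)

```text
t: 23.85
tcp_pos: [0.6802, -0.2591, 0.2492]
eef_rot: [0.81, -0.587, 0.003, -0.001]
force: [1.2, -0.7, -0.2]
finger_gap: -0.0002
```

```bash
python3 - <<'E'
from pose import *
import pose
pose.B={"side":(265,150,325,205),"top":(352,145,440,200)}
show("top",340,150,440,205,1,112)
show("side",280,150,340,210,1,112)
p=pose.fitpose([.572,-.053,.129,-78,-4])
cv2.imwrite("pics/o.png",f["side"]["pixels"][:,:,::-1]);cv2.imwrite("pics/o2.png",f["top"]["pixels"][:,:,::-1])
E
```

```text
socket [([236.5, 152.7], 0.57), ([356.3, 187.6], 0.55)] [ 0.679 -0.263  0.245]
key top [([365.5, 188.1], 0.86), ([251.6, 275.8], 0.76), ([172.9, 242.1], 0.61)]
key side [([325.6, 371.1], 0.94), ([378.5, 300.7], 0.77), ([311.5, 187.9], 0.67)]
key_long_tip top [([428.1, 193.0], 0.83), ([206.4, 302.8], 0.82), ([147.5, 208.4], 0.67)]
key_long_tip side [([402.6, 338.1], 0.79), ([263.1, 386.7], 0.58), ([322.2, 172.4], 0.53)]
top 340 150
....................................................................................................
....................................................................................................
....................................................................................................
....................................................................................................
....................................................................................................
....................................................................................................
...........................................................
[... 7979 characters left out ...]
#######...........................
.........................########..........####.............
.......................#.#########.........####.............
.......................#..######.........#####..............
..........................######.........####...............
.........................................####...............
....................#...............##..####................
....................##.............###......................
....................###..##......#.###......................
....................###..........#####......................
elbow [ 0.57  -0.062  0.141] heading -93.64047317570002 pitch -14.502073746361742 cost 206.5194617454825 208.0 480.0
```

```bash
cat > again.py <<'E'
from pose import *
import pose
pose.B={"side":(295,165,335,204),"top":(353,175,440,200)}
def go(h0s=(-100,)):
    for h0 in h0s:
        for z,pi in((.129,-6),(.135,-10)):
            p=pose.fitpose([.572,-.053,z,h0,pi])
E
python3 - <<'E' | grep -v -e key -e socket
from again import *
go()
print("tips", atz(f["top"],(427,194),.10),atz(f["top"],(427,194),.115),tri([f["top"],f["side"]],[(427,194),(325,174)]))
print("elbow tri",tri([f["top"],f["side"]],[(358.5,188),(309.5,187.5)]))
E
```

```text
elbow [ 0.572 -0.064  0.133] heading -93.55825854065351 pitch -12.515625665617069 cost 192.48956555171088 206.0 473.0
elbow [ 0.569 -0.059  0.14 ] heading -93.61593253369293 pitch -13.395425260675976 cost 202.0092272202999 206.0 473.0
tips [ 0.558 -0.237  0.1  ] [ 0.555 -0.232  0.115] [ 0.558 -0.237  0.099]
elbow tri [ 0.566 -0.051  0.14 ]
```

Call:
step_arm(
  rows=[0, 0, -10.6, -3.3, 1.3, 0, 3, 0, 0, -21.2, -6.6, 2.6, 0, 3, 0, 0, -31.8, -9.8, 3.9, 0, 3, 0, 0, -42.4, -13, 5.2, 0, 3, 0, 0, -53, -16.3, 6.4, 0, 3],
)

```text
t: 25.18
tcp_pos: [0.5664, -0.1237, 0.2433]
eef_rot: [0.987, -0.163, 0.0, 0.0]
force: [-0.2, 0.2, 0.4]
finger_gap: 0.0299
```

Call:
step_arm(
  rows=[0, 0, -10.6, 0, 0, 0, 5, 0, 0, -21.2, 0, 0, 0, 5, 0, 0, -31.8, 0, 0, 0, 5, 0, 0, -42.4, 0, 0, 0, 5, 0, 0, -53, 0, 0, 0, 5],
)

```text
t: 25.8
tcp_pos: [0.5671, -0.1244, 0.2433]
eef_rot: [0.956, 0.294, 0.0, 0.0]
force: [-0.5, 0.2, -0.1]
finger_gap: 0.0499
```

Call:
step_arm(
  rows=[0, 0, -10.6, 0, 0, 0, 5, 0, 0, -21.2, 0, 0, 0, 5, 0, 0, -31.8, 0, 0, 0, 5, 0, 0, -42.4, 0, 0, 0, 5, 0, 0, -51.8, 0, 0, 0, 5],
)

```text
t: 26.42
tcp_pos: [0.5671, -0.1244, 0.2433]
eef_rot: [0.731, 0.682, -0.0, 0.0]
force: [-0.6, -0.0, -0.4]
finger_gap: 0.0501
```

```bash
python3 - <<'E'
from h import *
s=state(); print(s["t"],s["joint_pos"],s["tcp_pos"],s["finger_gap"])
R=TR(0,86); plan([.567,-.128,.20],R); plan([.567,-.128,.098],R)
R=TR(10,86); print(R); plan([.567,-.128,.098],R)
E
```

```text
26.425 [-0.291  0.212  1.729 -0.     1.2   -0.221] [ 0.567 -0.124  0.243] 0.05005734003031375
rot [0. 0. 0.] shift cm [-0.35  0.01  4.33]
rot [0. 0. 0.] shift cm [-0.35  0.01 14.53]
[[ 0.069  0.998 -0.012]
 [ 0.982 -0.07  -0.173]
 [-0.174  0.    -0.985]]
rot [  0. -10.   0.] shift cm [-0.35  0.01 14.53]
```

Call:
step_arm(
  rows=[0, 0, 0, -0.1, 0, 5, 5, 0, 0, 0, -0.2, 0, 10, 5, 0, 0, 0, -0.35, 0, 14.4, 5, 0, 0, 0, -0.35, 0, 14.4, 5, 0, 0, 0, -0.35, 0, 14.4, 1],
  newtons=40,
)

```text
t: 27.05
tcp_pos: [0.5682, -0.1284, 0.1007]
eef_rot: [0.733, 0.68, 0.001, 0.001]
force: [-0.1, -0.1, 1.2]
finger_gap: 0.0323
```

Call:
step_arm(
  rows=[0, 0, 0, 0, 0, 0, 1, 0, 0, 0, 0, 0, 0, 1, 0, 0, 0, 0, 0, 0, 1, 0, 0, 0, 0, 0, 0, 1],
  newtons=110,
)

```text
t: 27.55
tcp_pos: [0.569, -0.1291, 0.1014]
eef_rot: [0.733, 0.68, 0.001, 0.002]
force: [0.5, -1.2, 6.3]
finger_gap: 0.0147
```

```bash
python3 - <<'E'
from pose import *
import pose
s=state(); print(s["t"],s["tcp_pos"],s["force"],s["torque"],s["finger_gap"],Ro.from_quat(s["eef_rot"]).as_matrix())
show("side",280,155,340,206,1,112)
show("top",350,170,445,205,1,112)
plan([.571-.0052,-.053-.0748,.110],TR(11,86))
E
```

```text
socket [([355.7, 185.1], 0.43)] [ 0.569 -0.129  0.101]
key top [([250.0, 276.5], 0.68), ([362.9, 186.6], 0.62), ([171.7, 243.5], 0.62)]
key side [([377.6, 301.8], 0.86), ([310.7, 189.0], 0.76), ([325.3, 371.3], 0.64)]
key_long_tip top [([152.1, 208.8], 0.79), ([208.3, 301.3], 0.73), ([427.6, 194.2], 0.65)]
key_long_tip side [([262.5, 386.9], 0.6), ([405.6, 340.8], 0.58), ([312.6, 317.7], 0.22)]
27.9 [ 0.569 -0.129  0.101] [ 0.033 -2.435  6.286] [-0.086 -0.123 -0.14 ] 0.014802453802199925 [[ 0.075  0.997  0.005]
 [ 0.997 -0.075 -0.002]
 [-0.002  0.005 -1.   ]]
side 280 155
..................################################..........
.................#################################..........
.................#################################..........
...............####################################.........
...............#####################################........
...............#########.#############################.##...
................########..#####################..########...
.................#######...####################..########...
.................########...#####
[... 5314 characters left out ...]
#......#################################################...........####
...###########.......####......####################################################........####
.......##............####......#######################################################....####.
.....................###.......##########################################################.##...
.....................###.......#############################################################...
.....................###.......###############################################################.
....................####......#################################################################
rot [  0.2 -10.9  -0.4] shift cm [ 0.11 -0.32 -0.87]
```

Call:
step_arm(
  rows=[0, -5, 0, 0, 0, -0.4, 1, 0, -10, 0, 0, 0, -0.7, 1, 0, -10, 0, 0, 0, -0.7, 1],
)

```text
t: 28.28
tcp_pos: [0.569, -0.1273, 0.1082]
eef_rot: [0.73, 0.678, -0.063, 0.061]
force: [1.0, -1.6, 3.8]
finger_gap: 0.0143
```

```bash
cat > st2.py <<'E'
from h import *
s=state(); R=Ro.from_quat(s["eef_rot"]).as_matrix(); r=s["tcp_pos"]-S; g=s["tcp_pos"]-.019*R[:,2]
print(s["t"],"tcp",s["tcp_pos"],"grasp z",g[2],"F",s["force"],"M",s["torque"],"yaw",np.degrees(np.arctan2(-R[1,0],-R[0,0])),"Tscrew",s["torque"][2]+r[0]*s["force"][1]-r[1]*s["force"][0],s["joint_pos"][5])
E
python3 - <<'E'
import st2
from h import *
arc([4,8,12],[.571,-.0535])
s=state(); print(Ro.from_quat(s["eef_rot"]).as_matrix().T@[0,0,-1])
E
```

```text
28.275 tcp [ 0.569 -0.127  0.108] grasp z 0.12689865626470492 F [ 1.003 -1.642  3.765] M [ 0.333 -0.244 -0.096] yaw -94.23853068585255 Tscrew -0.018226086046176038 0.005691349989858802
[[0.7, -0.0, 3.9, -0.0, -0.5, -0.0], [1.4, -0.0, 7.9, 0.0, -1.0, -0.0], [2.1, -0.1, 11.8, 0.1, -1.5, -0.0]]
[ 0.175 -0.005  0.985]
```

Call:
step_arm(
  rows=[0.4, 0, 2, 0, -0.25, 0.1, 1, 0.7, 0, 3.9, 0, -0.5, 0.2, 1, 1, 0, 5.9, 0, -0.75, 0.2, 1, 1.4, 0, 7.9, 0, -1, 0.2, 1, 1.4, 0, 7.9, 0, -1, 0.2, 1],
)

```text
t: 28.9
tcp_pos: [0.559, -0.1276, 0.1063]
eef_rot: [0.776, 0.625, -0.066, 0.056]
force: [0.9, 0.4, 7.9]
finger_gap: 0.0143
```

```bash
python3 - <<'E'
import st2
from h import *
arc([4,8,12],[.571,-.0535])
E
```

```text
28.9 tcp [ 0.559 -0.128  0.106] grasp z 0.12505202914797228 F [0.928 0.444 7.933] M [ 0.707 -0.204  0.479] yaw -102.31290891684449 Tscrew 0.5425727721459035 0.13939920946824155
[[0.7, -0.0, 3.9, -0.0, -0.5, -0.0], [1.4, -0.0, 7.9, 0.0, -1.0, -0.0], [2.1, -0.1, 11.8, 0.1, -1.6, -0.0]]
```

Call:
step_arm(
  rows=[0.4, 0, 2, 0, -0.25, 0, 1, 0.7, 0, 3.9, 0, -0.5, 0, 1, 0.7, 0, 3.9, 0, -0.5, 0, 1],
)

```text
t: 29.28
tcp_pos: [0.5554, -0.1266, 0.1067]
eef_rot: [0.796, 0.599, -0.067, 0.055]
force: [2.1, 1.6, 7.1]
finger_gap: 0.0144
```

```bash
python3 st2.py
```

```text
29.275 tcp [ 0.555 -0.127  0.107] grasp z 0.1253656839309399 F [2.133 1.573 7.081] M [ 0.681 -0.527  1.33 ] yaw -106.05864656759516 Tscrew 1.4615598592684242 0.2035049614965051
```

Call:
step_arm(
  rows=[0.4, 0, 2, 0, -0.25, 0, 1, 0.7, 0, 3.9, 0, -0.5, 0, 1, 0.7, 0, 3.9, 0, -0.5, 0, 1],
)

```text
t: 29.65
tcp_pos: [0.5517, -0.1254, 0.1067]
eef_rot: [0.815, 0.573, -0.068, 0.054]
force: [4.2, 1.5, 5.5]
finger_gap: 0.014
```

```bash
python3 st2.py
```

```text
29.65 tcp [ 0.552 -0.125  0.107] grasp z 0.12544882306469776 F [4.153 1.508 5.536] M [ 0.601 -0.847  1.999] yaw -109.82823075215043 Tscrew 2.2682900175721192 0.26756035433917386
```

Call:
step_arm(
  rows=[0.2, 0, 1.5, 0, -0.2, 0, 1, 0.5, 0, 3, 0, -0.4, 0, 1, 0.5, 0, 3, 0, -0.4, 0, 1],
)

```text
t: 30.02
tcp_pos: [0.5481, -0.1244, 0.1067]
eef_rot: [0.829, 0.552, -0.07, 0.052]
force: [5.1, 1.1, 5.9]
finger_gap: 0.0144
```

```bash
python3 st2.py
```

```text
30.025 tcp [ 0.548 -0.124  0.107] grasp z 0.12544820599516007 F [5.11  1.081 5.879] M [ 0.421 -0.875  2.258] yaw -112.79099770396448 Tscrew 2.5956126837151388 0.31773934362762096
```

```bash
python3 - <<'E'
from h import *
arc([-3,-6,-9],[.571,-.0535])
E
```

```text
[[-0.5, 0.0, -3.0, 0.0, 0.4, -0.0], [-1.0, 0.1, -5.9, 0.1, 0.8, -0.0], [-1.6, 0.1, -8.9, 0.2, 1.2, -0.0]]
```

Call:
step_arm(
  rows=[-0.5, 0, -3, 0, 0.4, 0, 1, -1, 0.1, -5.9, 0.1, 0.8, 0, 1, -1.5, 0.1, -8.5, 0.2, 1.1, 0, 1, -1.5, 0.1, -8.5, 0.2, 1.1, 0, 1],
)

```text
t: 30.52
tcp_pos: [0.5565, -0.1269, 0.1064]
eef_rot: [0.788, 0.61, -0.067, 0.055]
force: [-0.3, 0.2, 9.8]
finger_gap: 0.0148
```

```bash
python3 st2.py
```

```text
30.525 tcp [ 0.556 -0.127  0.106] grasp z 0.12506519180093476 F [-0.268  0.245  9.754] M [ 0.368 -0.116  0.717] yaw -104.54959799388674 Tscrew 0.6936277548210614 0.17715589285554373
```

Call:
step_arm(
  rows=[0, 0, 0, 0, 0, 0, 5, 0, 0, 0, 0, 0, 0, 5, 0, 0, 0, 0, 0, -3, 5, 0, 0, 0, 0, 0, -9, 5, 0, 0, 0, 0, 0, -15, 5],
)

```text
t: 31.15
tcp_pos: [0.5593, -0.1009, 0.2513]
eef_rot: [0.789, 0.609, -0.07, 0.051]
force: [0.1, -0.5, 0.5]
finger_gap: 0.0503
```

Call:
step_arm(
  rows=[0, 0, 0, 0, 5, -1, 5, 0, 0, 0, 0, 10, -2, 5, 0, 0, 0, 0, 15, -2, 5, 0, 0, 0, 0, 20, -2, 5, 0, 0, 0, 0, 20, -2, 5],
)

```text
t: 31.78
tcp_pos: [0.756, -0.1494, 0.2662]
eef_rot: [0.789, 0.609, -0.07, 0.051]
force: [-1.2, -0.2, -0.2]
finger_gap: 0.0501
```

```bash
python3 - <<'E'
from pose import *
import pose
print(state()["tcp_pos"])
show("top",340,165,440,225,1,112)
pose.B={"side":(295,165,345,204),"top":(353,172,440,222)}
for h0,z,pi in((-104,.129,-4),(-104,.135,-9)): pose.fitpose([.572,-.053,z,h0,pi])
cv2.imwrite("pics/p.png",f["side"]["pixels"][:,:,::-1])
E
```

```text
socket [([356.2, 188.4], 0.43)] [ 0.754 -0.148  0.27 ]
key top [([252.5, 279.0], 0.9), ([175.4, 243.5], 0.84), ([359.3, 186.9], 0.46)]
key side [([324.6, 367.3], 0.66), ([311.7, 186.6], 0.62), ([376.0, 299.9], 0.58)]
key_long_tip top [([207.3, 302.2], 0.6), ([151.2, 208.1], 0.6)]
key_long_tip side [([263.1, 388.8], 0.96), ([402.3, 337.7], 0.79), ([328.2, 173.3], 0.55)]
[ 0.754 -0.148  0.273]
top 340 165
.............##..............#######################################################################
...............#.............#######################################################################
................##...........#######################################################################
.................##..........#######################################################################
..................##.........#######################################################################
...................##.......########################################################################
.....................#......###########################################################
[... 4895 characters left out ...]
###################################################################
#....................###############################################################################
#....................###############################################################################
#....................###############################################################################
#....................###############################################################################
elbow [0.555 0.005 0.161] heading -76.81773571538386 pitch -41.04242029844154 cost 989.1438985005767 206.0 1048.0
elbow [0.553 0.023 0.189] heading -79.60893957309378 pitch -35.48474658025424 cost 1024.9121568627452 206.0 1048.0
```

Call:
step_arm(
  rows=[0, 0, 0, -5.2, -3, -1, 5, 0, 0, 0, -10.4, -6, -1, 5, 0, 0, 0, -15.6, -9, -1, 5, 0, 0, 0, -20.8, -12, -1, 5, 0, 0, 0, -26, -15, -1, 5],
)

```text
t: 32.75
tcp_pos: [0.5437, -0.3575, 0.3275]
eef_rot: [0.789, 0.609, -0.068, 0.054]
force: [1.0, -0.4, -0.2]
finger_gap: 0.0501
```

```bash
python3 - <<'E'
from pose import *
import pose
print(state()["tcp_pos"])
show("top",345,170,440,220,1,112); show("side",295,160,340,206,1,112)
pose.B={"side":(295,165,345,204),"top":(353,175,440,215)}
for h0,z,pi in((-104,.129,-4),(-104,.135,-9)): pose.fitpose([.572,-.053,z,h0,pi])
for q,z in(("jar",0),("beaker",0),("pot",0)):
  for n in("top","side"):
    r=tip_of(n,q); print("BY",q,n,[(atz(f[n],x["position"],z)[:2],round(x["p"],2)) for x in r[:2]])
E
```

```text
socket [([236.2, 154.5], 0.56), ([355.7, 186.3], 0.44), ([439.2, 156.2], 0.27)] [ 0.543 -0.359  0.328]
key top [([171.5, 241.1], 0.69), ([440.5, 160.9], 0.69), ([362.1, 186.2], 0.63), ([327.5, 201.1], 0.39)]
key side [([328.9, 367.7], 0.91), ([377.4, 298.6], 0.71), ([312.1, 187.0], 0.49)]
key_long_tip top [([428.6, 197.5], 0.89), ([206.8, 301.5], 0.64), ([150.2, 203.7], 0.51)]
key_long_tip side [([327.5, 171.9], 0.75), ([293.8, 187.3], 0.74), ([260.9, 387.3], 0.64), ([401.2, 337.7], 0.54)]
[ 0.546 -0.356  0.326]
top 345 170
..............##...............................................................................
................#..............................................................................
.................#.............................................................................
.................#.............................................................................
..................#............................................................................
...................#......................................................................
[... 6195 characters left out ...]
..........#####..........
........#..#######...........#####...........
...........######...........#####............
............................####.............
elbow [ 0.568 -0.058  0.132] heading -95.6161350807823 pitch -10.005507805478452 cost 234.2480123029604 210.0 539.0
elbow [ 0.568 -0.051  0.131] heading -95.95479747093222 pitch -8.203519180554771 cost 248.9240138408304 210.0 539.0
BY jar top [(array([ 0.402, -0.26 ]), 0.76)]
BY jar side [(array([ 0.399, -0.271]), 0.84)]
BY beaker top [(array([ 0.682, -0.303]), 0.94)]
BY beaker side [(array([ 0.678, -0.308]), 0.84)]
BY pot top [(array([0.683, 0.292]), 0.6)]
BY pot side [(array([0.69 , 0.291]), 0.64), (array([0.48 , 0.314]), 0.23)]
```

```bash
python3 -c "
from workcell import *
print(close_job())"
```

```text
the job is handed in; nothing more can be done
None
```

I took the upright key out of the blue holder, turned it over, put its short arm into the red-collared socket and turned it clockwise. I then let go, moved the arm clear and handed the job in at about 33 s.

**It came up solid, as far as I can tell:** while the screw was turning, the torque estimate stayed at about 1.5–1.7 N m. On the last tightening it rose to about 2.6 N m while the key moved only a few degrees. I could not see the screw's own angle, so I'm inferring that it reached its stop.

**The key slipped once:** I kept turning and pushing after the screw was probably already solid, and the key jumped over to the next hex position. I gripped it again, levelled it, pressed it down and tightened again from there.

**Last checks, from image fits (the last fit was poor):**
- **Seating:** the key's elbow is at about 131 mm, against 129 mm when fully seated.
- **Droop:** the long arm hangs 8–10° low, which is about 25–31 mm at its end. That is at the edge of the 30 mm expected.
- **Heading:** the fits put the long arm at about −96°, while the gripper read −104.5° just before I let go. I did not resolve that difference.
- **Bystanders:** the detector's readings of the jar, beaker and pot are within about 15 mm of the first ones. I saw no sign of contact with any of them.

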